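# Fit the keyed return spring and the pressure plate of a board test jig

## Robot

A 6-joint arm with a two-finger parallel gripper is mounted at the origin on a cart in front of the work surface, level with it; the furniture and walls round the work are solid. World frame = base frame: x ahead of the robot, y to its left, z up, the work surface at z = 0. Lengths are in mm, angles in rad, forces in N, time in s.
With the tool pointing down it reaches from about 400 to 925 mm from the base axis. Payload 12.5 kg.
Tool frame: the origin (TCP) lies where the fingers leave the gripper's body, on its centre line; the fingertips stand 78 mm ahead of it and the grasp point (between the pads) lies 59 mm ahead of it (env.tip_extent is the distance from the TCP to the fingertips, in mm); z points along the fingers, y is the direction in which the jaws open and shut (so a half turn about z gives the same grasp; the last joint's range is limited). The gripper opens to 95 mm and grips with 3 to 60 N. Pads are 20 mm wide; open, the fingers measure 119 mm over their backs; the gripper's body (75 mm by 180 mm) begins 59 mm behind the grasp point.
Start: joints at [1.077, 0.491, 1.559, -0, 1.092, -0.106], TCP at [236.327, 578.608, 292.261] pointing down, gripper open.
Joint ranges: [-3.1, 3.1], [-0.84, 2.19], [0.05, 2.79], [-1.13, 4.28], [0.06, 2.93], [-2.69, 2.69]. Speed limits (rad/s): [2.22, 2.22, 2.79, 3.14, 3.14, 3.14].

## Interface

Orientations are given as [roll, pitch, yaw] about the fixed x, y, z axes, in that order (R = Rz(yaw) Ry(pitch) Rx(roll)).
In Python, from cell import env gives the robot as it stands. The module is installed in compiled form; this text tells all that it offers.
- The arm moves only by the tool play_rows, never from a script. Its argument "targets" is a list of rows, each an object with "linear": the shift along the tool's x, y, z in mm, a list of three; "turn": the turn about the tool's z in rad. A call has 1 to 20 rows; each row is the pose to reach, as a shift and turn from the pose commanded when the call began, along the tool's axes at that moment; what a row does not reach only later rows make up. A row lasts 1/8 s, in which the tool goes at most 62.5 mm and 10.7 degrees, less where a joint would pass 70% of its speed; a pose out of reach is approached as far as the arm can. A call with a gripper value outside its range is refused whole. "hand" is the finger opening in mm, from 0 to 95.1, set as the call begins (left out, the last holds). The fingers move at their own pace and stop on an object; the grip force is fixed at half the most. Time passes only in rows, so rows that repeat a pose let the fingers close. It gives the time, the measured TCP pose, the force and the opening at its end, in the units of the state.
- env.state(): the state, without advancing time (a new reading comes with each control period).
- env.read_camera(name): name is "side" or "top" or "wrist"; returns (picture, depth): 384x512x3 uint8, red, green, blue; 384x512 float32, mm along the optical axis (not along the pixel's ray), 0 where there is no reading.
- env.camera_params(name): a dict with "fx", "fy", "cx", "cy" (pixels), "R" (3x3) and "t" (3): a world point X has camera coordinates R X + t. Camera axes: x right, y down, z forward; pixel columns grow to the right and rows downward; lengths in mm; the calibration is good to about 2 mm. The wrist camera is an equidistant fisheye: a pixel r from the principal point sees the ray r / f radians off the axis. A picture is of the moment at which its call begins: read the wrist's pose just before it. camera_params takes no time and is no camera call; for the wrist camera it gives the pose at the moment of the call.
- env.job_done(): hands the job in, once; it reports no verdict.
The state is a dict: "t": time; "joints": joint angles; "qvel": joint speeds; "tau": joint torques, N m; "eef_pos": TCP position; "tcp_rot": TCP orientation; "ft_force": force on the tool from outside, world axes, zero at the start; "moment": the same for the moment, N m; "opening": opening from 0.0 (shut) to 1.0 (fully open).
Only numpy, scipy, OpenCV 4.12 (cv2) and the standard library are available. Lean on these libraries where they do the work, as an engineer would, in place of code of your own. Each camera call takes 0.05 s, during which the arm holds its last target.

## Task

Reassemble the board test jig: pick up the loose coil spring and thread it over the bare guide post; its lower wire end is turned in and catches on the rod end, so twist it gently under a light push until it drops into the post's groove - never force it - and take it fully down onto the post's foot. Then lower the pressure plate by its bar over both posts so that it floats level on the two springs, and let go. Leave the loupe, flux bottle and tweezers alone.

Things in the scene. Friction and masses are not known exactly. Their poses are not given: they have to be found in the camera images.
- spring_mid (a point): loose compression spring of bare steel wire, standing upright on the bench: outer diameter 23.5 mm, inner 18.5 mm, 50 mm long, about 75 g. This point is on its axis, always 25 mm above its lower end; z runs up the axis. The top 7.5 and bottom 5 mm are closed coils, the rest is open coils. Best held by its top 10 to 15 mm
- spring_foot (a point): same spring, same axes: centre of its lower end. Here the 2.5 mm wire's end, squared, is turned in: a straight finger from the coil towards the axis that ends 1.5 mm short of it; from the axis it lies in this point's +x direction. Pushed along the axis the spring gives 0.35 N per mm (3 N at 8.5 mm) and goes solid at 16.5 mm (6 N); sideways and in twist it is stiff
- post_bare_seat (a point): the jig's bare guide post (the one without spring, on either side of the board): a fixed upright 15 mm steel rod on a 29 mm round foot. This point: on the rod's axis at the foot's upper face, 19 mm above the bench, where the spring's lower end must rest; axes as the jig's. The rod ends 76 mm above it. More than 20 N between spring and post bends the wire
- post_bare_tip (a point): same post: centre of the rod's end face (2 mm chamfer), 95 mm above the bench. One groove, 4.2 mm wide and 8 mm deep, runs from the end down to the foot; only there can the spring's turned-in wire end pass (slips in within about 10 degrees). It faces the jig's -x give or take 69 degrees, else unmeasured: press on with some 3 N, turn slowly; when it drops in, the push vanishes
- post_bare: same post, the whole part; origin at the underside of its foot, 15 mm above the bench; axes as the jig's
- post_sprung_tip (a point): the jig's other guide post, 104 mm from the bare one and of the same size, which already carries its spring: centre of its rod's end face, 95 mm above the bench
- post_sprung: same post with its spring, the whole part; origin at the underside of its foot, 15 mm above the bench; axes as the jig's
- jig_mid (a point): board test jig: black base plate 112 (x) x 146 (y) mm fixed on the bench, a circuit board in a nest in its middle (parts up to 30 mm above the bench), the two upright posts 52 mm to either side of this point along y. This point: centre of the base plate's upper face, 15 mm above the bench; x points away from the robot, z up
- plate_handle (a point): aluminium pressure plate, 200 to 370 g: slab 56 (x) x 136 (y) x 8 mm, two 19 mm through bores at y = +52 and -52 mm; stands on the bench on four 15 mm pins. On top, on two standoffs, a round black bar 13 mm thick, 70 mm long along the plate's y. This point: the bar's centre, 27 mm above the slab's top, 50 mm above the pin ends; z up. Either way round will do
- plate_mid (a point): same plate, same axes: centre of the slab's underside, between the bores, 15 mm above the pin ends and 35 mm below the bar's centre. When the plate rests on both springs this point is about 65 mm above the bench
- spring: same spring, same axes and origin as spring_foot
- plate: same plate, same axes; origin at the level of its pin ends
- loupe: black loupe, 36 mm across, 26 mm tall, origin at the centre of its underside; leave it alone
- flux_bottle: small flux bottle, 27 mm across, 62 mm tall, origin at the centre of its underside; leave it alone. Mind also the solder station, up to 175 mm tall, between the plate and the jig (x 0.42 to 0.63, y -0.15 to 0.1): carry things over it
- tweezers: steel tweezers lying on the bench, 124 mm long, origin at the middle of the underside; leave them alone

How it is judged (in metres and radians):
On the way, in this order (a step that is already met when the one before it is completed fails the run):
1. the loose spring is threaded on the bare post, wire end in the groove, and stands fully down on the post's foot (horizontal distance between spring_foot and post_bare_seat below 0.004 m and z of spring_foot in the frame of post_bare_seat below 0.003 m and angle between spring_foot's own z axis and vertical below 0.1 rad), for 0.2 s.
2. the pressure plate is over both posts and lies level on both springs (all of step 1 and horizontal distance between plate_mid and jig_mid below 0.005 m and z of plate_mid in the frame of jig_mid between 0.04 and 0.056 m and angle between plate_mid's own z axis and vertical below 0.07 rad and angle between the y axis of plate_mid and the y axis of jig_mid, either way round below 0.07 rad), for 0.2 s.
At the end, for the whole second after the job is handed in: Spring foot within 3 mm of the bare post's seat, 4 mm of its axis, upright; plate over both posts (centre within 5 mm of the jig's, tilted and turned under 4 degrees), its underside 40 to 56 mm above the jig's base plate, carried by both springs; all let go, at rest (all of step 2 and linear speed of each of plate, spring below 0.02 m/s); the robot touches nothing.
It fails at once if the spring is forced against the post (more than 20 N) (contact force between spring and post_bare above 20 N).
It fails at once if the plate is jammed on a post (more than 25 N) (contact force between plate and post_bare above 25 N or contact force between plate and post_sprung above 25 N).
It fails at once if the tweezers is disturbed (moved more than 15 mm) (distance of tweezers from where it was at the start of the episode above 0.015 m).
It fails at once if the loupe is disturbed (moved more than 15 mm) (distance of loupe from where it was at the start of the episode above 0.015 m).
It fails at once if the flux bottle is disturbed (moved more than 15 mm) (distance of flux_bottle from where it was at the start of the episode above 0.015 m).
It also fails if it takes over 69 s, if anything falls off the work surface, if the arm or the gripper's body presses on something with over 40 N, if the wrist force passes 120 N, or if a joint passes its speed limit or range.

## Working session

There is one attempt and no reset: what is moved stays moved. The work goes in short steps, Python scripts to look and compute and a tool call to move; the robot and the scene stay as the last step left them, time stands still between calls to the robot, and variables do not carry over. Pictures are saved under pics/ and viewed, and the job is handed in when it is done.

Besides the shell and the picture viewer there is one more tool, called after "Emit:" as name(argument=value, ...), one argument or row to a line, values as JSON. play_rows: Moves the arm, as the interface text tells. Its arguments: {"type":"object","properties":{"targets":{"type":"array","items":{"type":"object","properties":{"linear":{"type":"array","items":{"type":"number"}},"turn":{"type":"number"}}}},"hand":{"type":"number"}},"required":["targets"]}

```bash
mkdir -p pics && cat > h.py <<'E'
import numpy as np, cv2
from cell import env
def snap(name,fn):
    p=env.camera_params(name)
    im,d=env.read_camera(name)
    cv2.imwrite(f'pics/{fn}.png',cv2.cvtColor(im,cv2.COLOR_RGB2BGR))
    np.savez(f'pics/{fn}.npz',im=im,d=d,fx=p['fx'],fy=p['fy'],cx=p['cx'],cy=p['cy'],R=p['R'],t=p['t'])
    return p,im,d
def load(fn): return np.load(f'pics/{fn}.npz')
def cloud(z):
    d=z['d'];v,u=np.mgrid[0:d.shape[0],0:d.shape[1]]
    X=np.stack([(u-z['cx'])/z['fx']*d,(v-z['cy'])/z['fy']*d,d],-1)
    return (X-z['t'])@z['R']
E
python3 - <<'E'
from h import *
print(env.state()); print(env.tip_extent)
for n in ('side','top','wrist'):
    p,im,d=snap(n,n+'0'); print(n,{k:np.round(v,3).tolist() for k,v in p.items()})
print(env.state()['t'])
E
```

```text
{'t': 0.0, 'joints': array([ 1.07742464e+00,  4.91571749e-01,  1.55943359e+00, -1.94279221e-06,
        1.09170798e+00, -1.05629159e-01]), 'qvel': array([ 0.00012531, -0.00084806,  0.00016725, -0.00051639,  0.00088994,
        0.00056394]), 'tau': array([-1.90849998e-03, -6.12639213e+01, -2.58175832e+01,  6.91884826e-02,
        4.82149317e-02, -1.60582217e-04]), 'eef_pos': array([236.23609631, 578.47035354, 291.65958901]), 'tcp_rot': array([-3.14047805e+00, -1.16441789e-04,  2.75385096e+00]), 'ft_force': array([-0.63870431, -0.26547991,  0.05528534]), 'moment': array([-0.06019642, -0.01142905, -0.0174061 ]), 'opening': 0.9992225632021852}
77.60000000000001
side {'fx': 355.15, 'fy': 355.15, 'cx': 257.801, 'cy': 189.033, 'R': [[0.953, -0.303, 0.005], [-0.131, -0.426, -0.895], [0.274, 0.852, -0.446]], 't': [-487.257, 108.037, 1144.303]}
top {'fx': 362.92, 'fy': 362.92, 'cx': 257.326, 'cy': 190.529, 'R': [[-0.011, -1.0, -0.009], [-0.986, 0.012, -0.163], [0.163, 0.007, -0.987]], 't': [-66.991, 480.897, 1437.998]}
wrist {'fx': 297.319, 'fy': 297.319, 'cx': 252.118, 'cy': 191.735, 'R': [[0.377, 0.926, -0.0], [0.897, -0.366, 0.247], [0.228, -0.094, -0.969]], 't': [-624.336, -28.78, 390.155]}
0.15
```

View pics/side0.png

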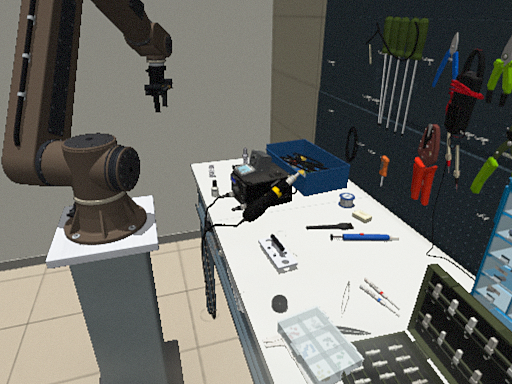

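View pics/top0.png

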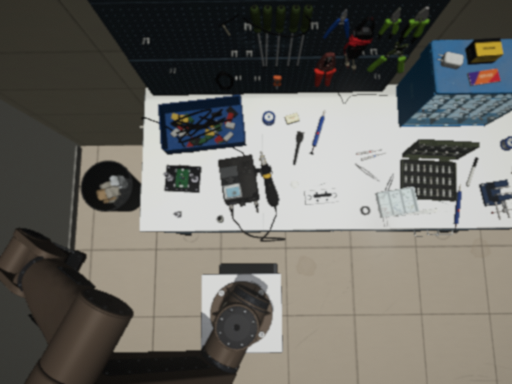

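View pics/wrist0.png

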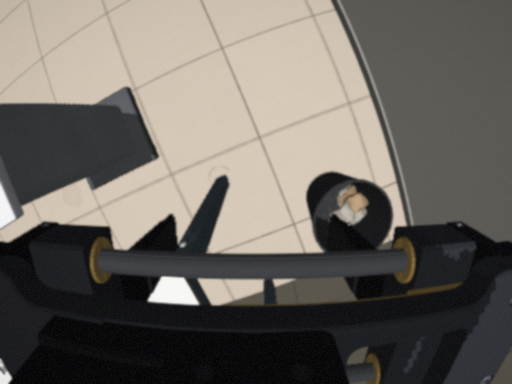

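Top view: the jig is at (182,178), small round objects are at (178,213) and (220,218), and the solder station is at (240,180). The plate is at (321,195) and the loupe at (365,210). I'll zoom in and project these.

```bash
python3 - <<'E'
from h import *
z=load('top0'); P=cloud(z); im=z['im'][:,:,::-1]
np.set_printoptions(precision=0,suppress=True)
for n,(u,v) in dict(jig=(182,178),a=(178,213),b=(220,218),plate=(321,195),loupe=(365,210),table=(300,215)).items():
    print(n,P[v,u], 'max z nearby',P[v-7:v+8,u-7:u+8].reshape(-1,3)[P[v-7:v+8,u-7:u+8,2].argmax()])
a=cv2.resize(im[150:235,150:290],None,fx=5.5,fy=5.5,interpolation=cv2.INTER_CUBIC); cv2.imwrite('pics/top0a.png',a)
z=load('side0'); s=z['im'][:,:,::-1]
cv2.imwrite('pics/side0a.png',cv2.resize(s[140:280,190:320],None,fx=5,fy=4.2,interpolation=cv2.INTER_CUBIC))
P=cloud(z)
print(P[176,211],P[190,215],P[158,245])
E
```

```text
jig [539. 239.  25.] max z nearby [553. 241.  38.]
a [396. 258.  -2.] max z nearby [ 239.  -83. 1497.]
b [368.  76.  64.] max z nearby [ 239.  -83. 1497.]
plate [ 456. -327.   58.] max z nearby [ 239.  -83. 1497.]
loupe [ 400. -517.   -0.] max z nearby [ 239.  -83. 1497.]
table [ 383. -248.   -7.] max z nearby [ 372. -270.   14.]
[388. 243.   8.] [370.  72.  28.] [544. 283.  54.]
```

View pics/top0a.png

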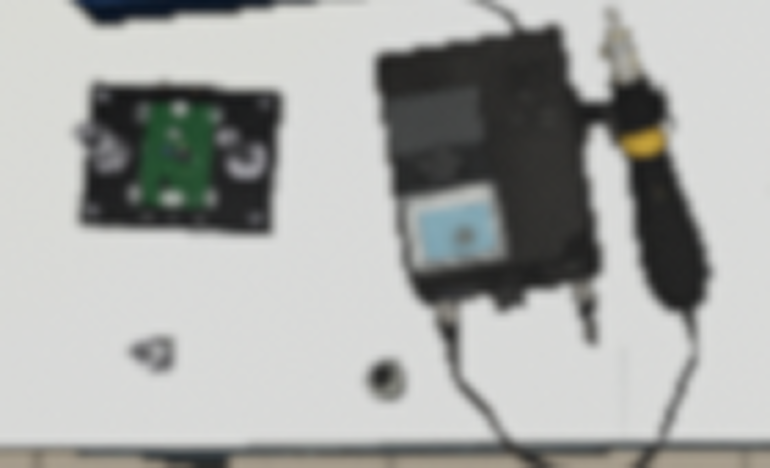

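View pics/side0a.png

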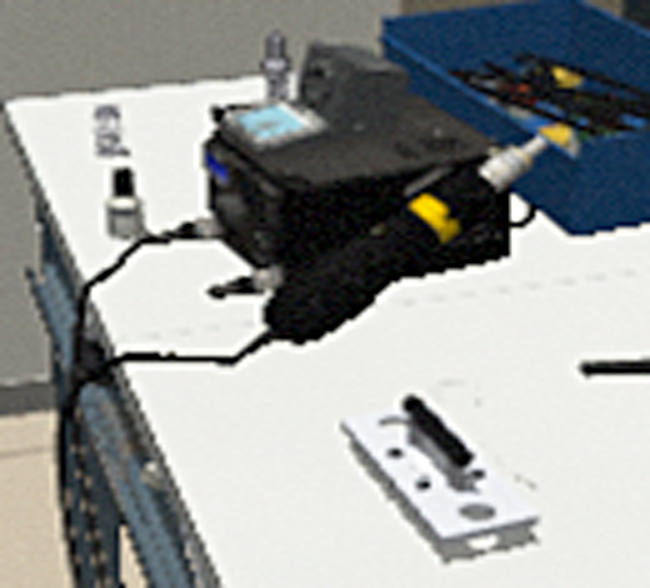

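```bash
cat >> h.py <<'E'
from scipy.spatial.transform import Rotation as Ro
def rows(cmd,goal):
    """cmd, goal = (x,y,z,yaw) world mm, rad (tool pointing down); returns linear+turn"""
    R=Ro.from_euler('xyz',[np.pi,0,cmd[3]]).as_matrix()
    l=R.T@(np.array(goal[:3])-np.array(cmd[:3])); t=-(goal[3]-cmd[3])
    return np.round(l,1).tolist(),round(t,4)
def pose():
    s=env.state(); return s['eef_pos'],s['tcp_rot'],s['ft_force'],s['opening'],s['t']
def wray(z,u,v):
    x=(u-z['cx'])/z['fx'];y=(v-z['cy'])/z['fy'];r=np.hypot(x,y);k=np.sin(r)/np.maximum(r,1e-9)
    d=np.stack([x*k,y*k,np.cos(r)+0*r],-1)
    return d@z['R'], -z['R'].T@z['t']
def wat(z,u,v,h):
    """world point on plane z=h for wrist pixel"""
    d,c=wray(z,np.asarray(u,float),np.asarray(v,float)); s=(h-c[2])/d[...,2]
    return c+d*s[...,None]
def wproj(z,X):
    c=np.asarray(X,float)@z['R'].T+z['t']; n=np.linalg.norm(c[...,:2],axis=-1); th=np.arctan2(n,c[...,2])
    k=th/np.maximum(n,1e-9); return np.stack([z['cx']+z['fx']*c[...,0]*k,z['cy']+z['fy']*c[...,1]*k],-1)
def wcloud(z):
    d=z['d'];v,u=np.mgrid[0:d.shape[0],0:d.shape[1]]
    r,c=wray(z,u,v); cz=r@z['R'].T
    return c+r*(d/cz[...,2])[...,None]
def topat(z,u,v,h):
    d=np.array([(u-z['cx'])/z['fx'],(v-z['cy'])/z['fy'],1.])@z['R']; c=-z['R'].T@z['t']
    return c+d*(h-c[2])/d[2]
E
python3 - <<'E'
from h import *
np.set_printoptions(precision=1,suppress=True)
z=load('wrist0'); c=-z['R'].T@z['t']; s=env.state()
Rt=Ro.from_euler('xyz',s['tcp_rot']).as_matrix()
print('cam in tool',Rt.T@(c-s['eef_pos'])); print(Rt.T@z['R'].T)
t=load('top0')
def tz(u,v): return 150+u/5.5,150+v/5.5
print('spring',topat(t,*tz(152,352),25)); print('bottle',topat(t,*tz(385,380),62))
for uv in ((92,87),(280,95),(272,232),(82,225)): print(topat(t,*tz(*uv),15))
E
```

```text
cam in tool [ 69.   -0.5 -93.1]
[[ 0.  -1.  -0.2]
 [ 1.   0.   0. ]
 [-0.  -0.2  1. ]]
spring [389.5 253.3  25. ]
bottle [363.5  76.3  62. ]
[593.9 306.5  15. ]
[585.8 162.8  15. ]
[480.1 167.3  15. ]
[487.2 310.8  15. ]
```

```bash
python3 - <<'E'
from h import *
c=(236.327,578.608,292.261,2.754)
print(rows(c,(427,195,240,2.154)),rows(c,(427,195,185,2.154)))
E
```

```text
([-321.5, -283.1, 52.3], 0.6) ([-321.5, -283.1, 107.3], 0.6)
```

Emit:
play_rows(
  targets=[
    {"linear": [-110, -95, 30], "turn": 0.15},
    {"linear": [-320, -283, 52], "turn": 0.6},
    {"linear": [-320, -283, 52], "turn": 0.6},
    {"linear": [-320, -283, 52], "turn": 0.6},
    {"linear": [-320, -283, 52], "turn": 0.6},
    {"linear": [-320, -283, 52], "turn": 0.6},
    {"linear": [-320, -283, 52], "turn": 0.6},
    {"linear": [-320, -283, 100], "turn": 0.6},
    {"linear": [-320, -283, 107], "turn": 0.6},
    {"linear": [-320, -283, 107], "turn": 0.6},
  ],
)

```text
t: 1.4
eef_pos: [425.5, 196.1, 185.6]
tcp_rot: [-3.141, -0.0, 2.155]
ft_force: [0.4, -0.1, 0.8]
opening: 1.002
```

```bash
python3 - <<'E'
from h import *
print(pose()); snap('wrist','w1'); print(pose()[0])
E
```

```text
(array([425.52059376, 196.10559857, 185.55650704]), array([-3.14091090e+00, -2.97299367e-04,  2.15464801e+00]), array([ 0.42257642, -0.07307031,  0.82310961]), 1.0016750675227002, 1.4)
[425.63502595 196.29762144 186.08408144]
```

View pics/w1.png

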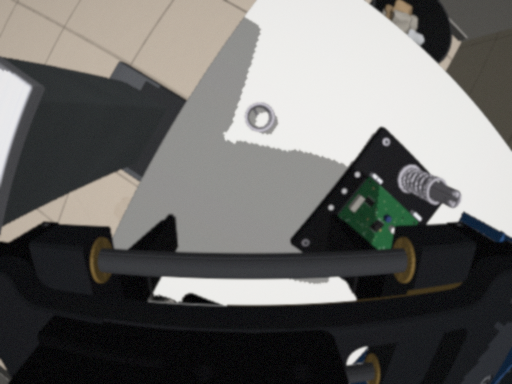

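The spring is at about (261,117). The far post, at (440,190), carries the other spring, so the bare post is the near one on -y, hidden behind the finger. I'll zoom in.

```bash
python3 - <<'E'
from h import *
z=load('w1'); im=z['im'][:,:,::-1]
cv2.imwrite('pics/w1a.png',cv2.resize(im[87:147,231:291],None,fx=10,fy=10,interpolation=cv2.INTER_CUBIC))
np.set_printoptions(precision=1,suppress=True)
print(wat(z,261,117,50),wat(z,261,117,0)); P=wcloud(z)
for uv in ((261,117),(250,117),(240,105)): print(P[uv[1],uv[0]])
m=(abs(P[...,2]-48)<5)&(abs(P[...,0]-390)<30)&(abs(P[...,1]-253)<30)
print(m.sum(),P[m].mean(0),P[m].min(0),P[m].max(0))
E
```

```text
[392.7 257.4  50. ] [393.8 258.4   0. ]
[393.8 258.4   0.3]
[385.3 252.7  -1.1]
[371.4 257.    0.6]
296 [391.6 257.3  49.1] [380.1 245.7  43.3] [402.8 268.3  51.1]
```

View pics/w1a.png

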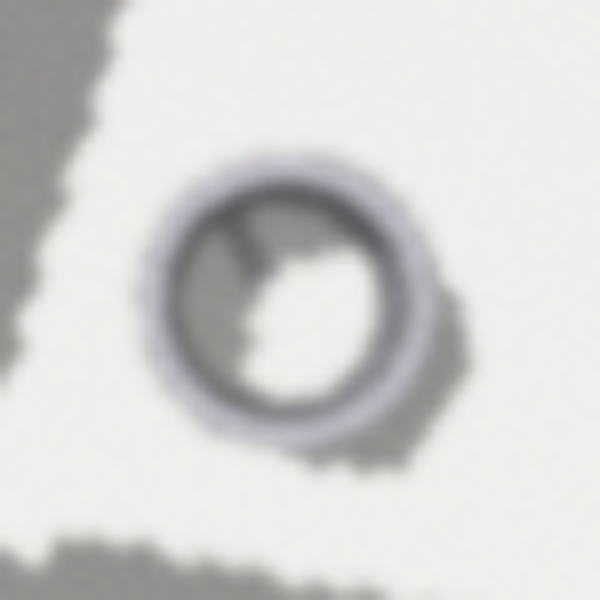

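```bash
python3 - <<'E'
from h import *
z=load('w1')
np.set_printoptions(precision=1,suppress=True)
A=wat(z,231+22.0,87+20.5,1.25);B=wat(z,231+26.3,87+27,1.25)
print(A,B,np.degrees(np.arctan2(A[1]-B[1],A[0]-B[0])))
C=np.array([391.6,257.3,1]);print(np.degrees(np.arctan2(A[1]-C[1],A[0]-C[0])),np.linalg.norm(A-C),np.degrees(np.arctan2(B[1]-C[1],B[0]-C[0])),np.linalg.norm(B-C))
print(wproj(z,np.array([[391.6,257.3,1],[391.6,257.3,50]]))-[231,87])
# circle fit of top ring outer edge
im=cv2.cvtColor(z['im'],cv2.COLOR_RGB2GRAY)
P=wcloud(z); m=(abs(P[...,2]-48)<4)&(abs(P[...,0]-390)<30)&(abs(P[...,1]-253)<30)
Q=P[m][:,:2].astype(np.float32); print(cv2.minEnclosingCircle(Q))
for th in (0,):pass
up=cv2.resize(z['im'][:,:,::-1][87:147,231:291],None,fx=10,fy=10,interpolation=cv2.INTER_CUBIC)
t=np.linspace(0,2*np.pi,200)
for (h,r,col) in ((50,11.75,(0,0,255)),(50,9.25,(0,0,255)),(1.2,9.25,(0,255,0))):
    X=np.stack([391.6+r*np.cos(t),257.3+r*np.sin(t),0*t+h],-1); u=(wproj(z,X)-[231,87]+.5)*10
    cv2.polylines(up,[u.astype(int)],True,col,1)
cv2.imwrite('pics/w1b.png',up)
E
```

```text
[382.7 261.6   1.2] [389.4 258.8   1.2] 156.71801984659592
153.93052343861248 9.863473847786516 146.27672166966184 2.657756453192603
[[27.4 29.6]
 [28.7 29.4]]
((391.46929931640625, 257.1120910644531), 11.569380760192871)
```

View pics/w1b.png

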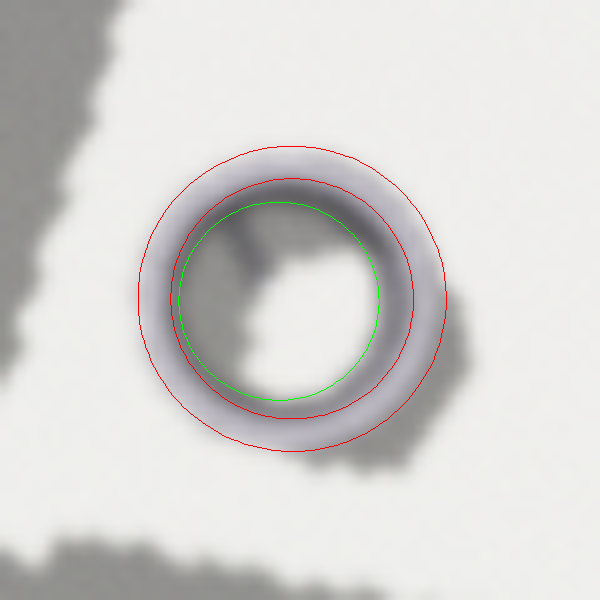

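```bash
python3 - <<'E'
from h import *
t=load('top0');P=cloud(t)
np.set_printoptions(precision=0,suppress=True)
for uv in ((170,150),(200,152),(230,148),(200,120),(165,130),(190,145),(180,149)): print(uv,P[uv[1],uv[0]])
z=load('w1'); 
for g in (3.9,3.6):
  x=np.array([np.cos(g),np.sin(g)]); T=np.array([534,185])-69*x; print(T, rows((427,195,185,2.154),(T[0],T[1],225,g)))
E
```

```text
(170, 150) [651. 284.  55.]
(200, 152) [656. 170.   1.]
(230, 148) [670.  42.   6.]
(200, 120) [778. 163.  56.]
(165, 130) [747. 315.  27.]
(190, 145) [680. 209.  25.]
(180, 149) [654. 243.  58.]
[584. 232.] ([-55.2, 151.7, -40.0], -1.746)
[596. 216.] ([-75.9, 152.3, -40.0], -1.446)
```

Emit:
play_rows(
  targets=[
    {"linear": [-14, 40, -38], "turn": -0.17},
    {"linear": [-28, 80, -38], "turn": -0.34},
    {"linear": [-40, 110, -38], "turn": -0.51},
    {"linear": [-55, 150, -38], "turn": -0.68},
    {"linear": [-55, 150, -38], "turn": -0.85},
    {"linear": [-55, 150, -38], "turn": -1.02},
    {"linear": [-55, 150, -38], "turn": -1.19},
    {"linear": [-55, 150, -38], "turn": -1.36},
    {"linear": [-55, 150, -38], "turn": -1.53},
    {"linear": [-55, 150, -38], "turn": -1.69},
    {"linear": [-55, 150, -38], "turn": -1.74},
    {"linear": [-55, 150, -38], "turn": -1.74},
    {"linear": [-55, 150, -38], "turn": -1.74},
  ],
)

```text
t: 3.08
eef_pos: [581.0, 232.8, 224.2]
tcp_rot: [-3.141, 0.001, -2.39]
ft_force: [-0.4, -0.3, -1.1]
opening: 0.996
```

```bash
python3 - <<'E'
from h import *
print(pose()); snap('wrist','w2'); print(pose()[0],env.state()['joints'])
z=load('w2'); print(wproj(z,np.array([[534,185,95],[534,185,19]])))
E
```

```text
(array([580.95967555, 232.78678272, 224.15314531]), array([-3.14112493e+00,  1.04193776e-03, -2.38980336e+00]), array([-0.41520822, -0.29856808, -1.06995064]), 0.9963725679066181, 3.075)
[580.97574511 232.65257667 223.89612087] [ 2.75369659e-01  5.63422574e-01  1.62981256e+00  1.17069504e-04
  9.47565784e-01 -2.04722040e+00]
[[248.72173141 120.66675469]
 [249.63248976 119.771952  ]]
```

View pics/w2.png

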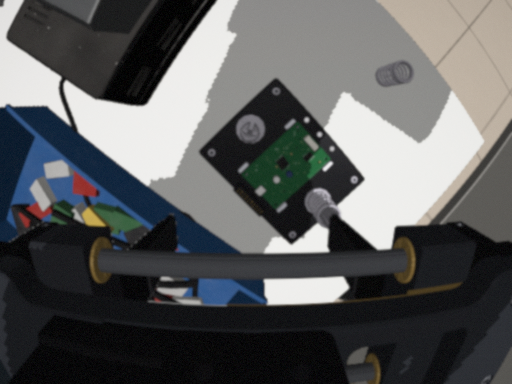

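The bare post is at (250,128), seen from straight above, and the jig lies around it. I'll zoom in on the groove.

```bash
python3 - <<'E'
from h import *
z=load('w2'); im=z['im'][:,:,::-1]
x0,y0=225,103
up=cv2.resize(im[y0:y0+50,x0:x0+50],None,fx=12,fy=12,interpolation=cv2.INTER_CUBIC); cv2.imwrite('pics/w2a.png',up)
np.set_printoptions(precision=1,suppress=True)
P=wcloud(z); m=(abs(P[...,2]-95)<6)&(abs(P[...,0]-534)<25)&(abs(P[...,1]-180)<25)
print(m.sum(),P[m].mean(0),P[m].min(0),P[m].max(0)); print(cv2.minEnclosingCircle(P[m][:,:2].astype(np.float32)))
# jig corners
for uv in ((277,80),(363,181),(289,243),(201,152)): print(uv,wat(z,*uv,15))
E
```

```text
276 [540.4 191.7  95.1] [532.2 184.   90.1] [547.2 199.   97.5]
((539.8671875, 191.4834442138672), 7.6921515464782715)
(277, 80) [485.4 177.1  15. ]
(363, 181) [495.4 317.9  15. ]
(289, 243) [601.9 308.3  15. ]
(201, 152) [592.1 170.6  15. ]
```

View pics/w2a.png

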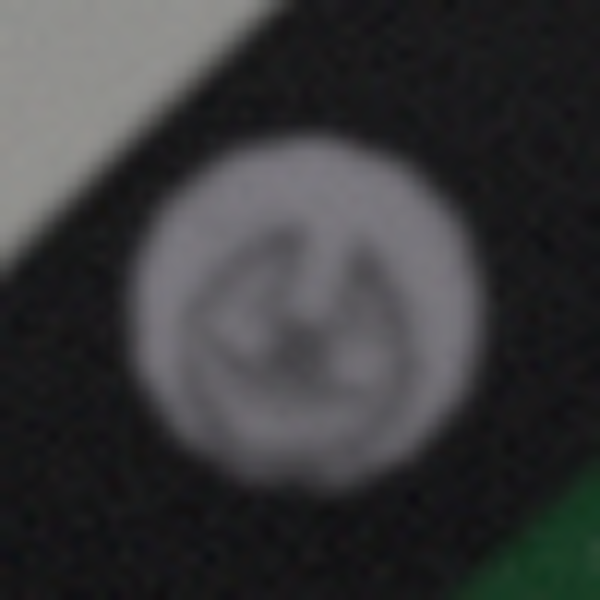

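```bash
python3 - <<'E'
from h import *
z=load('w2'); im=z['im'][:,:,::-1]
x0,y0=225,103
up=cv2.resize(im[y0:y0+50,x0:x0+50],None,fx=12,fy=12,interpolation=cv2.INTER_CUBIC)
up=cv2.convertScaleAbs(up,alpha=2.2,beta=-100)
t=np.linspace(0,2*np.pi,200); C=np.array([539.9,191.5])
print((wproj(z,np.array([[*C,95],[*C,19]]))-[x0,y0]+.5)*12)
for (h,r,col) in ((95,5.5,(0,0,255)),(93,7.5,(0,0,255)),(19,14.5,(0,255,0))):
    X=np.stack([C[0]+r*np.cos(t),C[1]+r*np.sin(t),0*t+h],-1); u=(wproj(z,X)-[x0,y0]+.5)*12
    cv2.polylines(up,[u.astype(int)],True,col,1)
cv2.imwrite('pics/w2b.png',up)
c=wat(z,x0+300/12-.5,y0+345/12-.5,95);a=wat(z,x0+327/12-.5,y0+240/12-.5,95)
print(c,a,np.degrees(np.arctan2(*(a-C.tolist()[:1]+[0])[[1,0]])) if 0 else np.degrees(np.arctan2(a[1]-c[1],a[0]-c[0])), np.degrees(np.arctan2(a[1]-C[1],a[0]-C[0])))
cs=np.array([[485.4,177.1],[495.4,317.9],[601.9,308.3],[592.1,170.6]]);print(cs.mean(0), np.degrees(np.arctan2(-(cs[1]-cs[0])[0],(cs[1]-cs[0])[1])),np.degrees(np.arctan2(-(cs[2]-cs[3])[0],(cs[2]-cs[3])[1])))
E
```

```text
[[302.29916272 358.29092888]
 [310.23741433 311.85946455]]
[539.39098316 190.82920606  95.        ] [533.46922139 187.57490454  95.        ] -151.20902483216136 -148.60174329417907
[543.7   243.475] -4.062480993017866 -4.070831535796158
```

View pics/w2b.png

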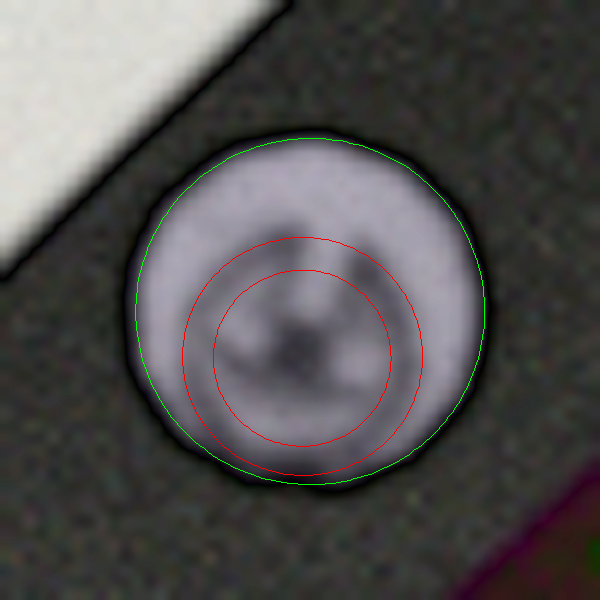

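```bash
cat >> h.py <<'E'
def step(c,l,t):
    R=Ro.from_euler('xyz',[np.pi,0,c[3]]).as_matrix(); p=np.array(c[:3])+R@np.array(l,float); return (*p,c[3]-t)
C0=(236.327,578.608,292.261,2.75385)
MV=[((-320,-283,107),.6),((-55,150,-38),-1.74)]
def cmd():
    c=C0
    for l,t in MV: c=step(c,l,t)
    return c
E
python3 - <<'E'
from h import *
c=cmd();print(c); print(rows(c,(391.4,257.2,180,2.4)),rows(c,(391.4,257.2,114,2.4)))
E
```

```text
(np.float64(581.0690365263765), np.float64(232.297812691936), np.float64(223.261), 3.8938499999999996)
([121.5, 147.8, 43.3], 1.4938) ([121.5, 147.8, 109.3], 1.4938)
```

Emit:
play_rows(
  hand=50,
  targets=[
    {"linear": [20, 25, 5], "turn": 0.17},
    {"linear": [50, 60, 10], "turn": 0.35},
    {"linear": [80, 100, 20], "turn": 0.53},
    {"linear": [110, 135, 30], "turn": 0.71},
    {"linear": [121.5, 147.8, 43.3], "turn": 0.89},
    {"linear": [121.5, 147.8, 43.3], "turn": 1.07},
    {"linear": [121.5, 147.8, 43.3], "turn": 1.25},
    {"linear": [121.5, 147.8, 43.3], "turn": 1.42},
    {"linear": [121.5, 147.8, 43.3], "turn": 1.494},
    {"linear": [121.5, 147.8, 65], "turn": 1.494},
    {"linear": [121.5, 147.8, 90], "turn": 1.494},
    {"linear": [121.5, 147.8, 105], "turn": 1.494},
    {"linear": [121.5, 147.8, 109.8], "turn": 1.494},
    {"linear": [121.5, 147.8, 109.8], "turn": 1.494},
  ],
)

```text
t: 4.88
eef_pos: [391.4, 257.3, 113.6]
tcp_rot: [3.142, -0.0, 2.4]
ft_force: [0.1, 0.7, -0.4]
opening: 0.525
```

```bash
sed -i 's/-1.74)\]/-1.74),((121.5,147.8,109.8),1.494)]/' h.py && python3 - <<'E'
from h import *
print(pose(),cmd()); snap('wrist','w3')
E
```

```text
(array([391.44981938, 257.27982326, 113.61598316]), array([ 3.14152526e+00, -2.91230233e-05,  2.39959676e+00]), array([ 0.06599462,  0.68590705, -0.4473953 ]), 0.5253234869110781, 4.875) (np.float64(391.36594727590386), np.float64(257.1941563758426), np.float64(113.46100000000001), 2.39985)
```

View pics/w3.png

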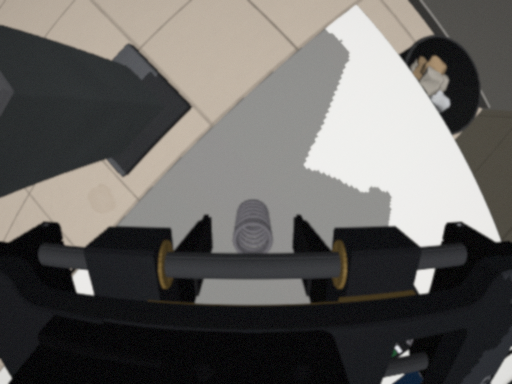

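The spring (253,230) sits centred between the fingertips (210 and 297). Closing.

Emit:
play_rows(
  hand=15,
  targets=[
    {"linear": [0, 0, 0], "turn": 0},
    {"linear": [0, 0, 0], "turn": 0},
    {"linear": [0, 0, 0], "turn": 0},
    {"linear": [0, 0, 0], "turn": 0},
    {"linear": [0, 0, 0], "turn": 0},
    {"linear": [0, 0, 0], "turn": 0},
  ],
)

```text
t: 5.68
eef_pos: [391.4, 257.2, 113.4]
tcp_rot: [3.141, 0.0, 2.4]
ft_force: [-0.2, -0.1, -0.3]
opening: 0.226
```

Emit:
play_rows(
  targets=[
    {"linear": [0, 0, -10], "turn": 0},
    {"linear": [0, 0, -40], "turn": 0},
    {"linear": [0, 0, -90], "turn": 0},
    {"linear": [0, 0, -120], "turn": 0},
    {"linear": [0, 0, -120], "turn": 0},
  ],
)

```text
t: 6.3
eef_pos: [391.6, 257.4, 235.7]
tcp_rot: [3.137, 0.002, 2.4]
ft_force: [-0.5, -0.3, -1.6]
opening: 0.229
```

```bash
sed -i 's/1.494)\]/1.494),((0,0,-120),0)]/' h.py && python3 - <<'E'
from h import *
print(pose(),cmd()); snap('wrist','w4')
z=load('w4');im=z['im'][:,:,::-1]
cv2.imwrite('pics/w4a.png',cv2.resize(im[185:265,195:310],None,fx=6,fy=6,interpolation=cv2.INTER_CUBIC))
E
```

```text
(array([391.64798655, 257.36229598, 235.70098974]), array([3.13745459e+00, 1.62861221e-03, 2.39983717e+00]), array([-0.52106855, -0.30280825, -1.62613652]), 0.22858162584239886, 6.3) (np.float64(391.36594727590386), np.float64(257.1941563758426), np.float64(233.461), 2.39985)
```

View pics/w4a.png

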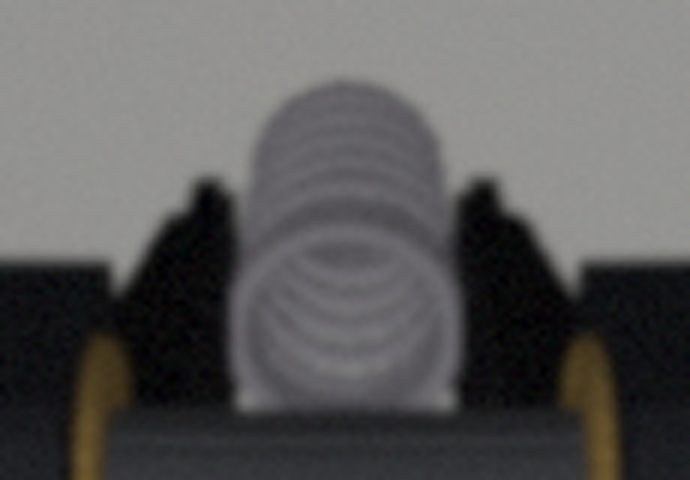

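```bash
cat > ov.py <<'E'
from h import *
def overlay(fn,out,box,k,tx,ty,toolpose,zt=63.5,zb=113.5,extra=()):
    z=load(fn);im=z['im'][:,:,::-1];x0,y0,x1,y1=box
    up=cv2.resize(im[y0:y1,x0:x1],None,fx=k,fy=k,interpolation=cv2.INTER_CUBIC)
    p,rot=toolpose; R=Ro.from_euler('xyz',rot).as_matrix(); t=np.linspace(0,2*np.pi,200)
    for (h,r,col) in ((zt,11.75,(0,0,255)),(zt,9.25,(0,0,255)),(zb,11.75,(0,255,0))):
        X=np.stack([tx+r*np.cos(t),ty+r*np.sin(t),0*t+h],-1)@R.T+p
        cv2.polylines(up,[((wproj(z,X)-[x0,y0]+.5)*k).astype(int)],True,col,1)
    for (c,h,r,col) in extra:
        X=np.stack([c[0]+r*np.cos(t),c[1]+r*np.sin(t),0*t+h],-1)
        cv2.polylines(up,[((wproj(z,X)-[x0,y0]+.5)*k).astype(int)],True,col,1)
    cv2.imwrite(f'pics/{out}.png',up)
E
python3 - <<'E'
from ov import *
overlay('w4','w4b',(195,185,310,265),6,0,0,pose()[:2])
E
```

```text
(no output)
```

View pics/w4b.png

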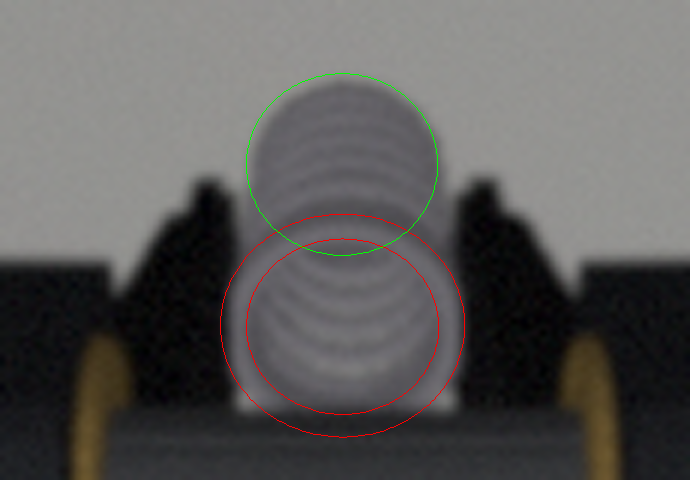

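```bash
python3 - <<'E'
from h import *
c=cmd(); print(pose()); print(rows(c,(588.5,203.3,222,3.38)))
E
```

```text
(array([391.23627574, 257.16919886, 234.23100776]), array([3.13969628e+00, 7.04913932e-04, 2.39986324e+00]), array([ 0.61419184,  0.05270472, -1.28548945]), 0.230534366568561, 6.35)
([-181.8, 93.4, 11.5], -0.9802)
```

Emit:
play_rows(
  targets=[
    {"linear": [-40, 20, 0], "turn": -0.16},
    {"linear": [-85, 45, 0], "turn": -0.33},
    {"linear": [-135, 70, 0], "turn": -0.5},
    {"linear": [-165, 85, 5], "turn": -0.67},
    {"linear": [-182, 93.4, 11.5], "turn": -0.84},
    {"linear": [-182, 93.4, 11.5], "turn": -0.98},
    {"linear": [-182, 93.4, 11.5], "turn": -0.98},
    {"linear": [-182, 93.4, 11.5], "turn": -0.98},
    {"linear": [-182, 93.4, 11.5], "turn": -0.98},
  ],
)

```text
t: 7.48
eef_pos: [588.4, 203.2, 221.8]
tcp_rot: [3.142, -0.0, -2.905]
ft_force: [0.0, 0.1, -0.9]
opening: 0.228
```

```bash
sed -i 's/((0,0,-120),0)\]/((0,0,-120),0),((-182,93.4,11.5),-.98)]/' h.py && python3 - <<'E'
from ov import *
print(pose(),cmd()); snap('wrist','w5'); print(pose())
P=wcloud(load('w5')); m=(abs(P[...,2]-95)<6)&(abs(P[...,0]-540)<15)&(abs(P[...,1]-191)<15)
print(m.sum(),P[m].mean(0),P[m].min(0),P[m].max(0)); print(cv2.minEnclosingCircle(P[m][:,:2].astype(np.float32)))
overlay('w5','w5a',(205,105,305,245),5.5,0,0,pose()[:2],extra=[((539.9,191.5),95,5.5,(0,0,255)),((539.9,191.5),93,7.5,(0,0,255)),((539.9,191.5),19,14.5,(0,255,0))])
E
```

```text
(array([588.41586085, 203.20979551, 221.80564501]), array([ 3.14150285e+00, -2.08886752e-04, -2.90491028e+00]), array([ 0.03246518,  0.10699832, -0.91210202]), 0.22817908608543971, 7.475) (np.float64(588.6517530894876), np.float64(203.10283706779705), np.float64(221.961), 3.37985)
(array([588.45555585, 203.20737075, 221.92959127]), array([ 3.14152185e+00,  1.89007891e-05, -2.90450199e+00]), array([-0.15241804, -0.16686648, -0.73076888]), 0.23108534375759343, 7.525)
267 [540.30877631 191.69772429  94.99120451] [532.59910304 184.14764176  89.53121625] [547.23296463 198.91768014  97.45684738]
((540.014892578125, 191.4751434326172), 7.562459945678711)
```

View pics/w5a.png

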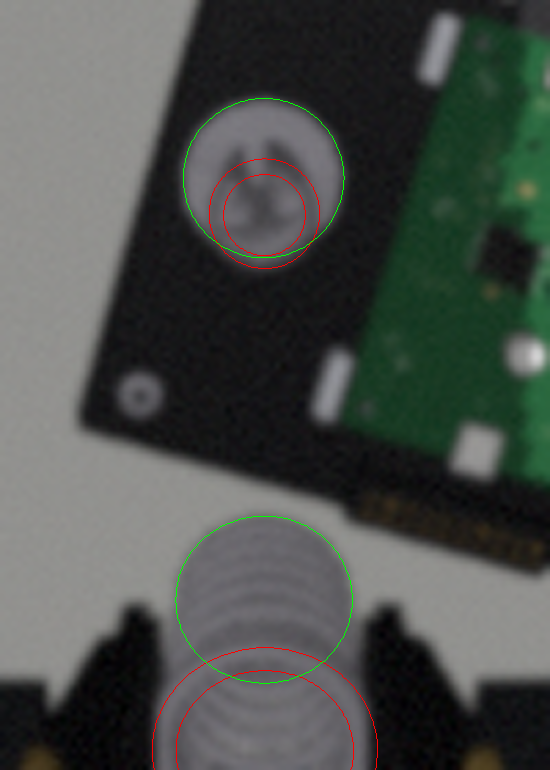

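```bash
python3 - <<'E'
from h import *
z=load('w5'); im=z['im'][:,:,::-1]
def crop(x0,y0,w,h,k): return cv2.resize(im[y0:y0+h,x0:x0+w],None,fx=k,fy=k,interpolation=cv2.INTER_CUBIC)
x0,y0,k=234,118,14
a=cv2.convertScaleAbs(crop(x0,y0,38,40,k),alpha=2.4,beta=-120)
C=np.array([539.9,191.5])
for ang in range(180,241,10):
    d=np.array([np.cos(np.radians(ang)),np.sin(np.radians(ang))])
    X=np.array([[*(C+7.5*d),95],[*(C+11*d),95]]); u=((wproj(z,X)-[x0,y0]+.5)*k).astype(int)
    cv2.line(a,tuple(u[0]),tuple(u[1]),(0,255,255) if ang!=210 else (0,0,255),1); cv2.putText(a,str(ang),tuple(u[1]),0,.4,(0,255,0))
b=cv2.convertScaleAbs(crop(228,192,52,50,12),alpha=1.6,beta=-60)
cv2.imwrite('pics/w5b.png',a);cv2.imwrite('pics/w5c.png',b)
E
```

```text
(no output)
```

View pics/w5b.png

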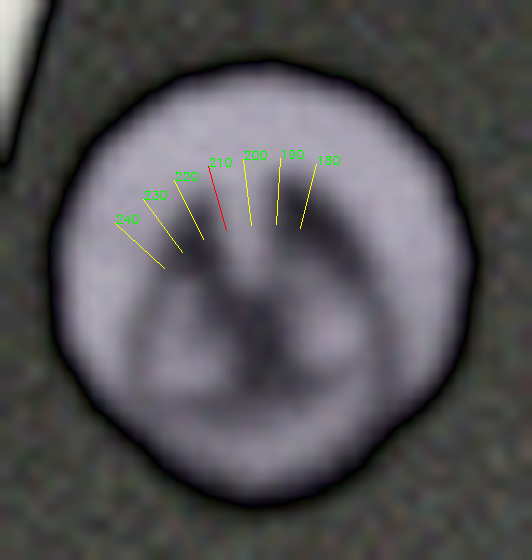

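View pics/w5c.png

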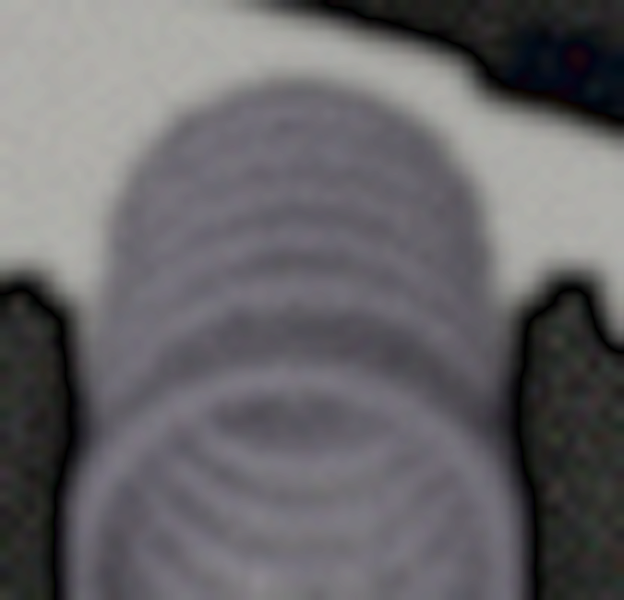

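```bash
python3 - <<'E'
from h import *
A=np.arange(150,262,4); C=np.array([539.95,191.5])
print('ang   ',A.tolist())
for fn in ('w2','w5'):
    z=load(fn); g=cv2.cvtColor(z['im'],cv2.COLOR_RGB2GRAY).astype(np.float32)
    for r,h in ((3,95),(4.5,95),(6,94.5),(7,93.5),(7.5,92),(8.5,90)):
        a=np.radians(A); X=np.stack([C[0]+r*np.cos(a),C[1]+r*np.sin(a),0*a+h],-1); u=wproj(z,X).astype(np.float32)
        v=cv2.remap(g,u[None,:,0],u[None,:,1],cv2.INTER_LINEAR)[0]
        print(fn,r,v.astype(int).tolist())
E
```

```text
ang    [150, 154, 158, 162, 166, 170, 174, 178, 182, 186, 190, 194, 198, 202, 206, 210, 214, 218, 222, 226, 230, 234, 238, 242, 246, 250, 254, 258]
w2 3 [100, 99, 97, 95, 93, 91, 91, 91, 92, 92, 94, 96, 99, 101, 103, 103, 103, 102, 101, 99, 97, 95, 93, 91, 90, 89, 89, 90]
w2 4.5 [98, 97, 95, 94, 93, 91, 90, 89, 90, 91, 93, 98, 103, 107, 110, 112, 112, 111, 108, 104, 100, 98, 95, 94, 95, 95, 97, 99]
w2 6 [89, 87, 84, 86, 87, 87, 86, 84, 82, 82, 84, 92, 101, 107, 113, 113, 112, 108, 103, 95, 91, 90, 92, 96, 98, 99, 99, 100]
w2 7 [97, 95, 94, 93, 92, 90, 90, 87, 83, 81, 84, 89, 98, 107, 113, 116, 114, 107, 98, 89, 86, 85, 87, 90, 92, 92, 94, 95]
w2 7.5 [105, 105, 102, 101, 101, 100, 99, 96, 91, 90, 88, 94, 101, 109, 115, 117, 115, 108, 100, 92, 88, 87, 89, 92, 95, 96, 97, 97]
w2 8.5 [115, 116, 116, 116, 117, 115, 114, 112, 111, 109, 107, 107, 111, 115, 118, 119, 119, 116, 110, 106, 106, 105, 105, 106, 108, 109, 111, 113]
w5 3 [99, 96, 94, 92, 90, 88, 86, 82, 80, 77, 75, 74, 73, 72, 72, 72, 73, 72, 73, 73, 74, 76, 78, 80, 82, 85, 88, 90]
w5 4.5 [101, 99, 98, 96, 94, 93, 91, 89, 88, 88, 88, 90, 92, 92, 91, 89, 84, 80, 77, 75, 75, 78, 81, 84, 88, 91, 93, 95]
w5 6 [85, 83, 84, 85, 85, 85, 85, 84, 83, 86, 90, 96, 102, 105, 104, 97, 88, 80, 75, 73, 76, 81, 89, 92, 95, 97, 96, 96]
w5 7 [77, 76, 74, 73, 71, 71, 72, 73, 74, 77, 85, 95, 104, 110, 108, 102, 88, 77, 71, 69, 71, 76, 80, 86, 90, 93, 94, 93]
w5 7.5 [84, 79, 76, 72, 70, 68, 67, 68, 70, 74, 84, 95, 105, 111, 109, 102, 91, 78, 72, 69, 73, 77, 83, 87, 93, 98, 99, 99]
w5 8.5 [105, 101, 95, 89, 83, 77, 74, 70, 67, 71, 84, 98, 108, 113, 112, 103, 90, 78, 80, 83, 86, 93, 98, 104, 107, 111, 114, 114]
```

```bash
python3 - <<'E'
from h import *
c=cmd(); g=(c[0]+539.95-588.44,c[1]+191.5-203.21,c[2]-8,c[3]); print(g,rows(c,g))
E
```

```text
(np.float64(540.1617530894875), np.float64(191.39283706779705), np.float64(213.961), 3.37985) ([49.9, 0.1, 8.0], -0.0)
```

Emit:
play_rows(
  targets=[
    {"linear": [15, 0, 0], "turn": 0},
    {"linear": [35, 0, 0], "turn": 0},
    {"linear": [49.9, 0, 0], "turn": 0},
    {"linear": [49.9, 0.1, 0], "turn": 0},
    {"linear": [49.9, 0.1, 4], "turn": 0},
    {"linear": [49.9, 0.1, 8], "turn": 0},
    {"linear": [49.9, 0.1, 8], "turn": 0},
    {"linear": [49.9, 0.1, 8], "turn": 0},
  ],
)

```text
t: 8.52
eef_pos: [540.3, 191.4, 213.8]
tcp_rot: [3.142, -0.0, -2.903]
ft_force: [-0.2, -0.1, -1.1]
opening: 0.224
```

```bash
sed -i 's/,-.98)\]/,-.98),((49.9,.1,8),0)]/' h.py && python3 - <<'E'
from ov import *
print(pose(),cmd()); snap('wrist','w6'); snap('side','s6'); p=pose();print(p)
overlay('w6','w6a',(205,165,305,265),6,0,0,p[:2],extra=[((539.95,191.5),95,7.5,(0,255,255))])
E
```

```text
(array([540.26207276, 191.40459697, 213.77858613]), array([ 3.14151145e+00, -1.95475589e-04, -2.90349800e+00]), array([-0.23320616, -0.09758102, -1.1105122 ]), 0.22399420887218588, 8.525) (np.float64(540.1377905528093), np.float64(191.42313506004967), np.float64(213.961), 3.37985)
(array([540.22626634, 191.41247297, 213.95612818]), array([ 3.14151600e+00,  1.25018838e-04, -2.90344194e+00]), array([ 0.01820294, -1.25221359, -1.7592339 ]), 0.2307669799053057, 8.625)
```

View pics/w6a.png

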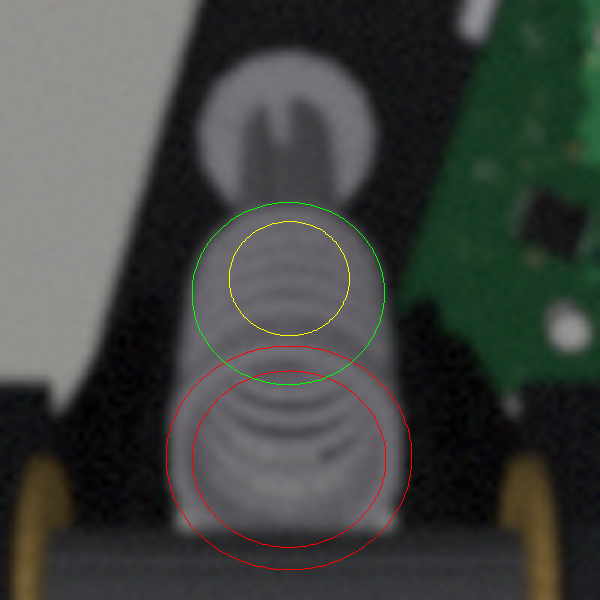

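The groove is visible on the rod at (280,120), about 12° off the view direction. That puts it at 206° and confirms the estimate. Lowering gently now.

Emit:
play_rows(
  targets=[
    {"linear": [-0.1, 0, 2], "turn": 0},
    {"linear": [-0.2, 0, 4], "turn": 0},
    {"linear": [-0.2, 0, 6], "turn": 0},
    {"linear": [-0.2, 0, 8], "turn": 0},
    {"linear": [-0.2, 0, 10], "turn": 0},
    {"linear": [-0.2, 0, 10], "turn": 0},
    {"linear": [-0.2, 0, 10], "turn": 0},
  ],
)

```text
t: 9.5
eef_pos: [540.4, 191.5, 204.0]
tcp_rot: [3.142, 0.0, -2.903]
ft_force: [-0.1, 0.3, -2.0]
opening: 0.224
```

```bash
sed -i 's/((49.9,.1,8),0)\]/((49.9,.1,8),0),((-.2,0,10),0)]/' h.py && python3 - <<'E'
from ov import *
print(pose(),cmd()); snap('wrist','w7'); p=pose();print(p)
overlay('w7','w7a',(205,165,305,265),6,0,0,p[:2],extra=[((539.95,191.5),95,7.5,(0,255,255))])
E
```

```text
(array([540.3573091 , 191.46594103, 204.00023985]), array([ 3.14155904e+00,  1.75032503e-04, -2.90335793e+00]), array([-0.05644443,  0.3083562 , -1.99982764]), 0.2238863422121972, 9.5) (np.float64(540.3321406994249), np.float64(191.4703369721982), np.float64(203.961), 3.37985)
(array([540.34048156, 191.48613737, 203.98194891]), array([ 3.14151453e+00,  1.35220242e-04, -2.90337190e+00]), array([ 0.18888716, -0.24245306, -0.00663375]), 0.2294649466414812, 9.55)
```

View pics/w7a.png

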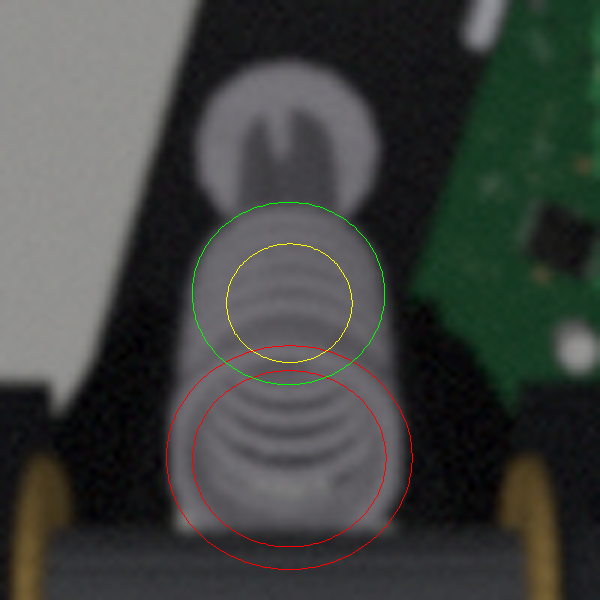

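Emit:
play_rows(
  targets=[
    {"linear": [0.4, 0, 1], "turn": 0},
    {"linear": [0.4, 0, 3], "turn": 0},
    {"linear": [0.4, 0, 4], "turn": 0},
    {"linear": [0.4, 0, 4], "turn": 0},
    {"linear": [0.4, 0, 4], "turn": 0},
  ],
)

```text
t: 10.18
eef_pos: [539.9, 191.4, 199.9]
tcp_rot: [3.142, 0.0, -2.903]
ft_force: [-0.3, 0.3, -1.0]
opening: 0.227
```

```bash
sed -i 's/((-.2,0,10),0)\]/((-.2,0,10),0),((.4,0,4),0)]/' h.py && python3 - <<'E'
from ov import *
print(pose(),cmd()); snap('wrist','w8'); p=pose();print(p)
snap('side','s8');print(pose()[2])
overlay('w8','w8a',(205,165,305,265),6,0,0,p[:2],extra=[((539.95,191.5),95,7.5,(0,255,255))])
E
```

```text
(array([539.93266517, 191.37342509, 199.92075602]), array([ 3.14153801e+00,  1.94833484e-06, -2.90336735e+00]), array([-0.30748571,  0.2592015 , -0.96019351]), 0.2273441225825711, 10.175) (np.float64(539.9434404061936), np.float64(191.37593314790115), np.float64(199.961), 3.37985)
(array([539.93802198, 191.37311289, 199.98315769]), array([ 3.14151950e+00,  1.11158526e-04, -2.90338915e+00]), array([-0.14401988,  0.55038281, -0.20376192]), 0.22969179460691122, 10.225)
[-0.50177606  0.22218296 -0.06487064]
```

View pics/w8a.png

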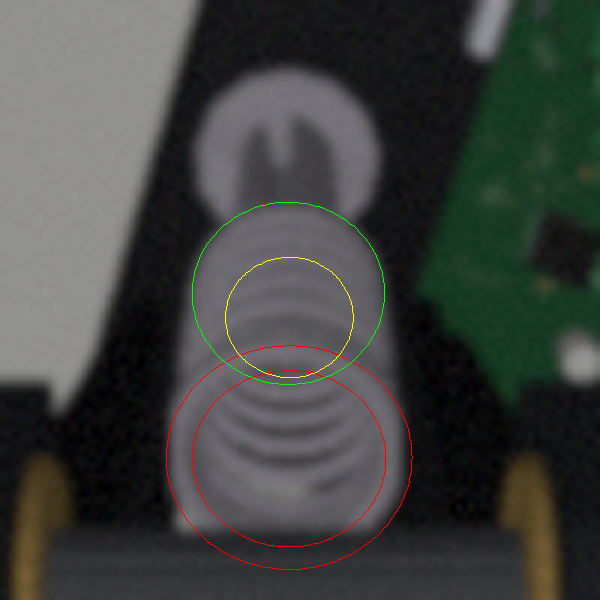

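The lower coil still sits on the uncompressed outline, where 8.5 mm of compression would have shifted it about 20 crop px, and there is no push. It seems to be in the groove, so I'll go a bit lower and check again.

Emit:
play_rows(
  targets=[
    {"linear": [0, 0.1, 2], "turn": 0},
    {"linear": [0, 0.1, 4], "turn": 0},
    {"linear": [0, 0.1, 6], "turn": 0},
    {"linear": [0, 0.1, 6], "turn": 0},
  ],
)

```text
t: 10.78
eef_pos: [539.8, 191.4, 193.7]
tcp_rot: [3.142, -0.0, -2.903]
ft_force: [-0.3, -0.0, -0.3]
opening: 0.228
```

```bash
sed -i 's/((.4,0,4),0)\]/((.4,0,4),0),((0,.1,6),0)]/' h.py && python3 - <<'E'
from ov import *
print(pose(),cmd()); snap('wrist','w9'); p=pose();print(p)
overlay('w9','w9a',(205,165,305,265),6,0,0,p[:2],extra=[((539.95,191.5),95,7.5,(0,255,255))])
E
```

```text
(array([539.84957696, 191.4384344 , 193.73649259]), array([ 3.14154014e+00, -2.99830512e-04, -2.90338290e+00]), array([-0.29359286, -0.01826822, -0.27384634]), 0.22832994403604703, 10.775) (np.float64(539.9198394501194), np.float64(191.47310822120897), np.float64(193.961), 3.37985)
(array([539.8680787 , 191.47760708, 193.84784948]), array([ 3.14153043e+00, -1.49902010e-04, -2.90331880e+00]), array([-0.10300864,  0.26478879, -0.48199509]), 0.22998433257578318, 10.825)
```

View pics/w9a.png

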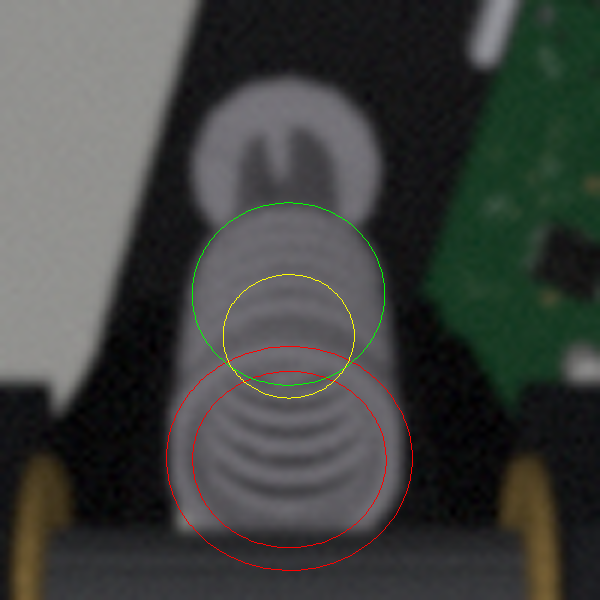

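The wire is in the groove, with no compression and no push. Taking it down to the foot.

Emit:
play_rows(
  targets=[
    {"linear": [0, 0, 4], "turn": 0},
    {"linear": [0, 0, 9], "turn": 0},
    {"linear": [0, 0, 14], "turn": 0},
    {"linear": [0, 0, 19], "turn": 0},
    {"linear": [0, 0, 24], "turn": 0},
    {"linear": [0, 0, 29], "turn": 0},
    {"linear": [0, 0, 29], "turn": 0},
  ],
)

```text
t: 11.7
eef_pos: [539.8, 191.4, 164.5]
tcp_rot: [3.142, -0.001, -2.903]
ft_force: [0.3, -0.0, 0.3]
opening: 0.228
```

Emit:
play_rows(
  targets=[
    {"linear": [0, 0, 4], "turn": 0},
    {"linear": [0, 0, 9], "turn": 0},
    {"linear": [0, 0, 14], "turn": 0},
    {"linear": [0, 0, 19], "turn": 0},
    {"linear": [0, 0, 24], "turn": 0},
    {"linear": [0, 0, 28], "turn": 0},
    {"linear": [0, 0, 30], "turn": 0},
    {"linear": [0, 0, 32], "turn": 0},
    {"linear": [0, 0, 34], "turn": 0},
    {"linear": [0, 0, 34], "turn": 0},
    {"linear": [0, 0, 34], "turn": 0},
  ],
)

```text
t: 13.08
eef_pos: [540.0, 191.5, 131.1]
tcp_rot: [3.142, 0.0, -2.903]
ft_force: [-0.5, 0.7, -0.1]
opening: 0.225
```

```bash
sed -i 's/((0,.1,6),0)\]/((0,.1,6),0),((0,0,29),0),((0,0,34),0)]/' h.py && python3 - <<'E'
from ov import *
print(pose(),cmd()); snap('wrist','w10'); p=pose();print(p)
overlay('w10','w10a',(205,165,305,265),6,0,0,p[:2],extra=[((539.95,191.5),95,7.5,(0,255,255)),((539.95,191.5),19,14.5,(0,255,255))])
E
```

```text
(array([539.9593818 , 191.48764953, 131.08655727]), array([ 3.14153152e+00,  2.96144198e-04, -2.90340452e+00]), array([-0.49217784,  0.67821532, -0.07982354]), 0.225481846554451, 13.075) (np.float64(539.9198394501194), np.float64(191.47310822120897), np.float64(130.961), 3.37985)
(array([539.93819893, 191.50183447, 131.08425843]), array([ 3.14153012e+00,  3.11166504e-04, -2.90337788e+00]), array([-0.95688903,  0.04204634,  1.64393749]), 0.23088984906895776, 13.125)
```

View pics/w10a.png

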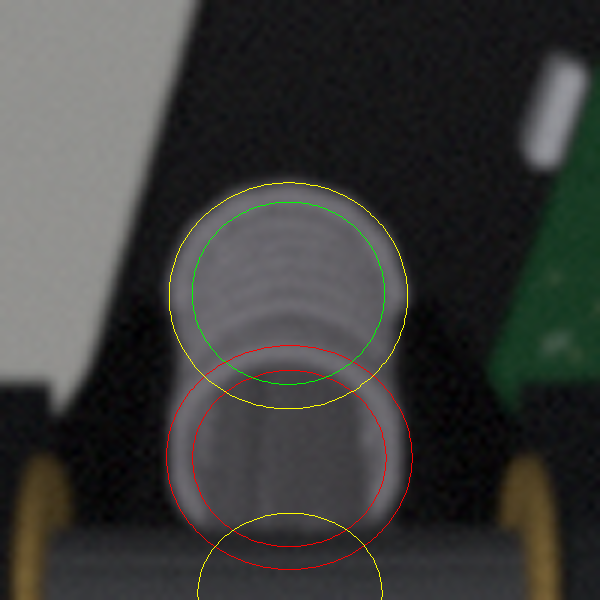

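The spring is down on the foot, matching the foot outline, and the rod shows inside the bore. Releasing and rising.

Emit:
play_rows(
  hand=50,
  targets=[
    {"linear": [0, 0, 0.5], "turn": 0},
    {"linear": [0, 0, 0.5], "turn": 0},
    {"linear": [0, 0, 0.5], "turn": 0},
    {"linear": [0, 0, 0.5], "turn": 0},
    {"linear": [0, 0, 0.5], "turn": 0},
    {"linear": [0, 0, 0.5], "turn": 0},
  ],
)

```text
t: 13.88
eef_pos: [539.9, 191.5, 130.5]
tcp_rot: [3.142, 0.0, -2.903]
ft_force: [0.2, -0.9, 0.9]
opening: 0.528
```

Emit:
play_rows(
  targets=[
    {"linear": [0, 0, -10], "turn": 0},
    {"linear": [0, 0, -35], "turn": 0},
    {"linear": [0, 0, -75], "turn": 0},
    {"linear": [0, 0, -110], "turn": 0},
    {"linear": [0, 0, -110], "turn": 0},
    {"linear": [-20, 0, -110], "turn": 0},
    {"linear": [-50, 0, -110], "turn": 0},
    {"linear": [-50, 0, -110], "turn": 0},
    {"linear": [-50, 0, -110], "turn": 0},
  ],
)

```text
t: 15.0
eef_pos: [587.7, 203.1, 239.7]
tcp_rot: [3.141, -0.002, -2.903]
ft_force: [-0.6, 1.3, -0.3]
opening: 0.527
```

```bash
sed -i 's/((0,0,34),0)\]/((0,0,34),0),((0,0,.5),0),((-50,0,-110),0)]/' h.py && python3 - <<'E'
from ov import *
print(pose(),cmd()); snap('wrist','w11'); p=pose();print(p)
z=load('w11');im=z['im'][:,:,::-1].copy()
x0,y0,k=180,80,3.8
up=cv2.resize(im[80:230,180:380],None,fx=k,fy=k,interpolation=cv2.INTER_CUBIC)
t=np.linspace(0,2*np.pi,100); C=(539.95,191.5); Y=np.array([np.sin(.071),np.cos(.071)]); S=np.array(C)+104*Y
for c in (C,S):
  for h,r,col in ((95,7.5,(0,0,255)),(69,11.75,(0,255,0)),(19,14.5,(255,255,0))):
    X=np.stack([c[0]+r*np.cos(t),c[1]+r*np.sin(t),0*t+h],-1)
    cv2.polylines(up,[((wproj(z,X)-[x0,y0]+.5)*k).astype(int)],True,col,1)
print(S); cv2.imwrite('pics/w11a.png',up)
E
```

```text
(array([587.67068275, 203.09456729, 239.65432918]), array([ 3.14148477e+00, -1.79127034e-03, -2.90339124e+00]), array([-0.58174722,  1.30459266, -0.32724563]), 0.5265575297650391, 15.0) (np.float64(588.5073761040312), np.float64(203.27358625833844), np.float64(240.461), 3.37985)
(array([587.66565328, 203.09484465, 239.96658483]), array([ 3.14151235e+00, -1.28745822e-03, -2.90335131e+00]), array([-0.05970225, -0.12860382,  0.24963346]), 0.5254831282768382, 15.05)
[547.32779777 295.2379781 ]
```

View pics/w11a.png

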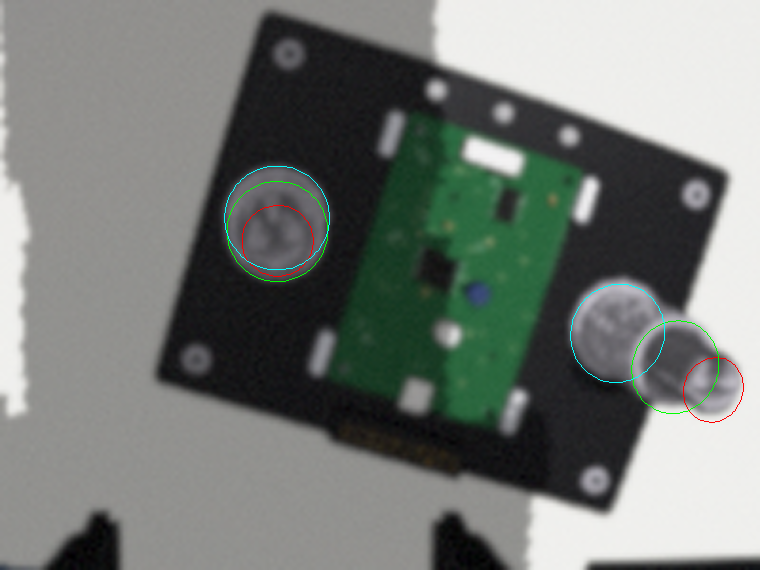

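View pics/w11.png

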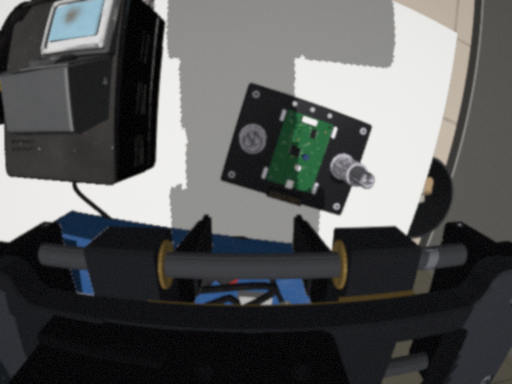

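```bash
python3 - <<'E'
from h import *
c=cmd(); print(c); print(rows(c,(c[0],c[1],325,3.38)),rows(c,(456,-396,325,1.57)),rows(c,(456,-396,215,1.57)))
E
```

```text
(np.float64(588.5073761040312), np.float64(203.27358625833844), np.float64(240.461), 3.37985)
([0.0, 0.0, -84.5], -0.0002) ([270.2, -551.1, -84.5], 1.8098) ([270.2, -551.1, 25.5], 1.8098)
```

Emit:
play_rows(
  targets=[
    {"linear": [0, 0, -40], "turn": 0},
    {"linear": [0, 0, -84], "turn": 0.1},
    {"linear": [10, -20, -84], "turn": 0.28},
    {"linear": [30, -65, -84], "turn": 0.46},
    {"linear": [57, -115, -84], "turn": 0.64},
    {"linear": [83, -169, -84], "turn": 0.82},
    {"linear": [110, -224, -84], "turn": 1.0},
    {"linear": [136, -278, -84], "turn": 1.18},
    {"linear": [163, -333, -84], "turn": 1.36},
    {"linear": [190, -388, -84], "turn": 1.54},
    {"linear": [217, -442, -84], "turn": 1.72},
    {"linear": [244, -497, -84], "turn": 1.81},
    {"linear": [266, -542, -84], "turn": 1.81},
    {"linear": [270, -551, -60], "turn": 1.81},
    {"linear": [270, -551, -20], "turn": 1.81},
    {"linear": [270, -551, 15], "turn": 1.81},
    {"linear": [270, -551, 25.5], "turn": 1.81},
    {"linear": [270, -551, 25.5], "turn": 1.81},
    {"linear": [270, -551, 25.5], "turn": 1.81},
  ],
)

```text
t: 17.42
eef_pos: [456.4, -396.1, 216.3]
tcp_rot: [3.14, 0.001, 1.57]
ft_force: [0.1, -1.0, 0.5]
opening: 0.527
```

```bash
sed -i 's/((-50,0,-110),0)\]/((-50,0,-110),0),((270,-551,25.5),1.81)]/' h.py && python3 - <<'E'
from ov import *
print(pose(),cmd()); snap('wrist','w12'); p=pose();print(p)
E
```

```text
(array([ 456.43456158, -396.07200907,  216.33522866]), array([3.14016109e+00, 1.42594630e-03, 1.56999089e+00]), array([ 0.09291346, -0.95331915,  0.45801178]), 0.5268380099754765, 17.425) (np.float64(456.17594614207405), np.float64(-395.88364906826905), np.float64(214.96099999999996), 1.5698499999999997)
(array([ 456.42086332, -396.07230707,  216.33332138]), array([3.14006132e+00, 1.53159249e-03, 1.56996490e+00]), array([0.29127723, 0.53562545, 0.38786492]), 0.5242194091740083, 17.475)
```

View pics/w12.png

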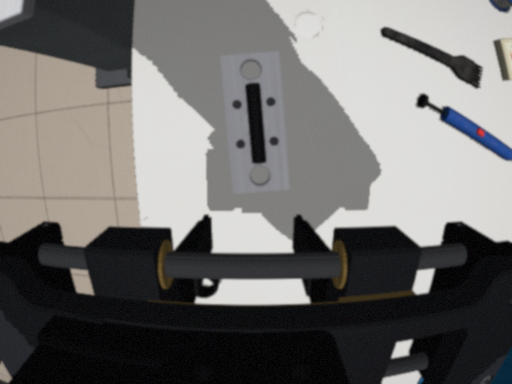

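```bash
python3 - <<'E'
from h import *
z=load('w12');im=z['im'][:,:,::-1]
g=cv2.cvtColor(z['im'],cv2.COLOR_RGB2GRAY)
# bar pixels
m=((g<45)&(np.add.outer(np.arange(384),0*np.arange(512))<185)&(np.add.outer(np.arange(384),0*np.arange(512))>70)); m[:,:240]=0;m[:,266:]=0
n,l,st,ce=cv2.connectedComponentsWithStats(m.astype(np.uint8)); i=1+st[1:,4].argmax(); print(st[i],ce[i])
v,u=np.nonzero(l==i); X=wat(z,u,v,50+3)[:,:2]; c=X.mean(0); w,V=np.linalg.eigh(np.cov(X.T)); d=V[:,1]*np.sign(V[1,1]); print('bar',c,'yaw',np.degrees(np.arctan2(-d[0],d[1])),np.sqrt(w*12))
for uv in ((222,55),(278,52),(289,190),(233,194),(250.5,70),(260.5,175)): print(uv,wat(z,*uv,23))
x0,y0,k=205,40,3.6
def draw(cx,cy,yaw,out):
    up=cv2.resize(im[40:205,205:310],None,fx=k,fy=k,interpolation=cv2.INTER_CUBIC)
    R=np.array([[np.cos(yaw),-np.sin(yaw)],[np.sin(yaw),np.cos(yaw)]]); t=np.linspace(0,2*np.pi,60)
    def pl(P,h,col):
        X=np.concatenate([np.array(P)@R.T+[cx,cy],np.full((len(P),1),h)],1); cv2.polylines(up,[((wproj(z,X)-[x0,y0]+.5)*k).astype(int)],True,col,1)
    pl([(28,68),(28,-68),(-28,-68),(-28,68)],23,(0,0,255))
    for s in (52,-52): pl(np.stack([9.5*np.cos(t),s+9.5*np.sin(t)],-1),23,(0,255,0))
    pl([(6.5,35),(6.5,-35),(-6.5,-35),(-6.5,35)],50,(0,255,255))
    cv2.imwrite(out,up)
draw(c[0],c[1],np.arctan2(-d[0],d[1]),'pics/w12a.png')
E
```

```text
[246  84  19  79 987] [255.40222898 122.42046606]
bar [ 459.54334189 -331.81641366] yaw 4.929730137742327 [10.77142151 67.62414143]
(222, 55) [ 428.0557386  -266.03272061   23.        ]
(278, 52) [ 481.45370937 -263.08800017   23.        ]
(289, 190) [ 493.59846921 -398.84142628   23.        ]
(233, 194) [ 437.71583637 -402.93696678   23.        ]
(250.5, 70) [ 455.23958318 -281.42559201   23.        ]
(260.5, 175) [ 465.01011263 -383.66352057   23.        ]
```

View pics/w12a.png

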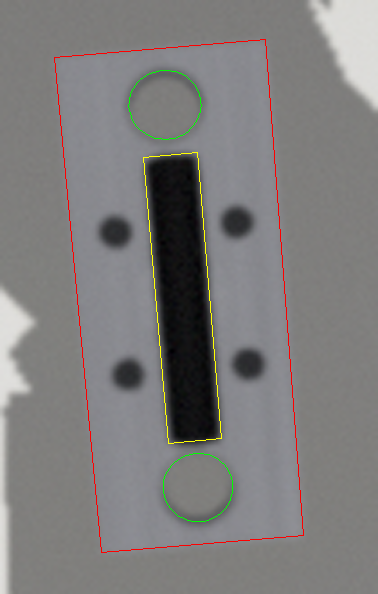

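The model overlay fits the plate: centre about (459.8,-332.2), yaw 5°.

```bash
python3 - <<'E'
from h import *
c=cmd(); print(pose()); print(rows(c,(459.8,-332.2,170,1.658)),rows(c,(459.8,-332.2,109.5,1.658)))
E
```

```text
(array([ 456.42086332, -396.07230707,  216.33332138]), array([3.14006132e+00, 1.53159249e-03, 1.56996490e+00]), array([0.29127723, 0.53562545, 0.38786492]), 0.5242194091740083, 17.475)
([63.7, 3.6, 45.0], -0.0882) ([63.7, 3.6, 105.5], -0.0882)
```

Emit:
play_rows(
  targets=[
    {"linear": [30, 2, 20], "turn": -0.05},
    {"linear": [63.7, 3.6, 45], "turn": -0.088},
    {"linear": [63.7, 3.6, 45], "turn": -0.088},
    {"linear": [63.7, 3.6, 75], "turn": -0.088},
    {"linear": [63.7, 3.6, 95], "turn": -0.088},
    {"linear": [63.7, 3.6, 105.5], "turn": -0.088},
    {"linear": [63.7, 3.6, 105.5], "turn": -0.088},
  ],
)

```text
t: 18.35
eef_pos: [459.9, -332.7, 109.7]
tcp_rot: [3.141, 0.0, 1.657]
ft_force: [0.6, 0.1, -0.1]
opening: 0.521
```

```bash
sed -i 's/((270,-551,25.5),1.81)\]/((270,-551,25.5),1.81),((63.7,3.6,105.5),-.088)]/' h.py && python3 - <<'E'
from ov import *
print(pose(),cmd()); snap('wrist','w13')
E
```

```text
(array([ 459.9465471 , -332.71829323,  109.65215712]), array([3.14135514e+00, 1.59936132e-04, 1.65732546e+00]), array([ 0.58559669,  0.1235956 , -0.14100149]), 0.5207974657547491, 18.35) (np.float64(459.83622553794993), np.float64(-332.1870843669908), np.float64(109.46099999999996), 1.6578499999999998)
```

View pics/w13.png

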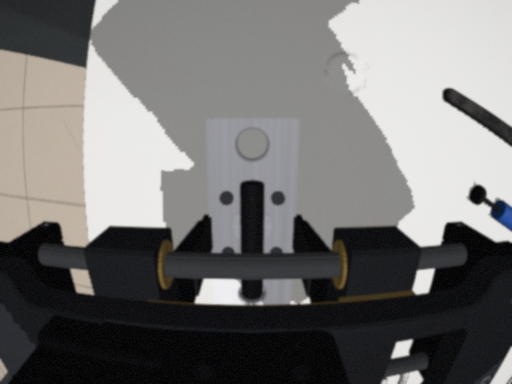

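The bar (252,230) is straight and centred between the fingers. Closing and lifting.

Emit:
play_rows(
  hand=5,
  targets=[
    {"linear": [0, 0, 0], "turn": 0},
    {"linear": [0, 0, 0], "turn": 0},
    {"linear": [0, 0, 0], "turn": 0},
    {"linear": [0, 0, 0], "turn": 0},
    {"linear": [0, 0, 0], "turn": 0},
    {"linear": [0, 0, 0], "turn": 0},
    {"linear": [0, 0, 0], "turn": 0},
  ],
)

```text
t: 19.27
eef_pos: [459.8, -332.2, 109.4]
tcp_rot: [3.142, -0.0, 1.658]
ft_force: [-0.6, 0.2, 2.3]
opening: 0.126
```

Emit:
play_rows(
  targets=[
    {"linear": [0, 0, -8], "turn": 0},
    {"linear": [0, 0, -25], "turn": 0},
    {"linear": [0, 0, -45], "turn": 0},
    {"linear": [0, 0, -50], "turn": 0},
    {"linear": [0, 0, -50], "turn": 0},
    {"linear": [0, 0, -50], "turn": 0},
  ],
)

```text
t: 20.02
eef_pos: [459.6, -332.0, 158.9]
tcp_rot: [-3.141, -0.001, 1.658]
ft_force: [0.3, 0.8, -4.2]
opening: 0.13
```

```bash
sed -i 's/,-.088)\]/,-.088),((0,0,-50),0)]/' h.py && python3 - <<'E'
from h import *
print(pose(),cmd()); snap('wrist','w14'); print(pose())
z=load('w14');im=z['im'][:,:,::-1]
p,r=pose()[:2];R=Ro.from_euler('xyz',r).as_matrix()
# plate in tool frame: y_plate=tool x ; slab top at tool z 86
x0,y0,k=190,105,4.6
up=cv2.resize(im[105:225,190:320],None,fx=k,fy=k,interpolation=cv2.INTER_CUBIC)
t=np.linspace(0,2*np.pi,80)
def pl(P,col): 
    X=np.array(P)@R.T+p; cv2.polylines(up,[((wproj(z,X)-[x0,y0]+.5)*k).astype(int)],True,col,1)
zt=86
pl([(68,28,zt),(68,-28,zt),(0,-28,zt),(0,28,zt)],(0,0,255))
pl(np.stack([52+9.5*np.cos(t),9.5*np.sin(t),0*t+zt],-1),(0,255,0))
pl([(35,6.5,59),(35,-6.5,59),(0,-6.5,59),(0,6.5,59)],(0,255,255))
cv2.imwrite('pics/w14a.png',up)
E
```

```text
(array([ 459.61276095, -332.02491204,  158.93528897]), array([-3.14106809e+00, -7.00446389e-04,  1.65776441e+00]), array([ 0.26585219,  0.8232988 , -4.17046629]), 0.13031907809983578, 20.025) (np.float64(459.83622553794993), np.float64(-332.1870843669908), np.float64(159.46099999999996), 1.6578499999999998)
(array([ 459.6255537, -332.0403665,  158.836799 ]), array([-3.14095654e+00, -8.25040687e-04,  1.65773848e+00]), array([-0.88674462,  0.19606008, -3.67563764]), 0.12343984894920544, 20.075)
```

View pics/w14a.png

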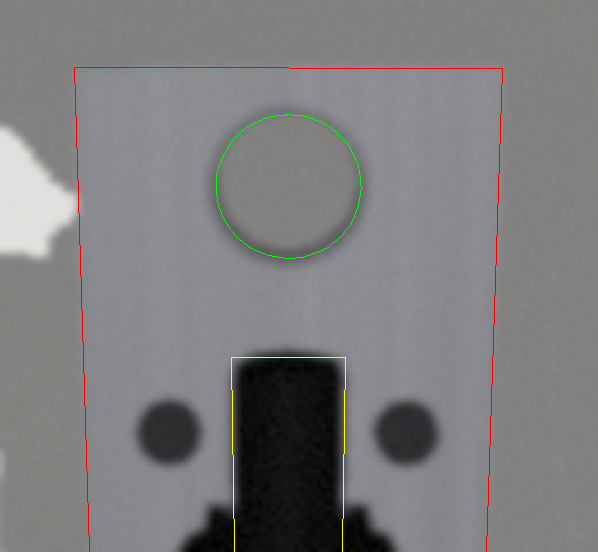

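The plate is exactly centred and aligned in the grip. Carrying it over the station.

```bash
python3 - <<'E'
from h import *
c=cmd(); print(pose()); 
for g in ((c[0],c[1],335,c[3]),(543.64,243.37,335,1.5),(543.64,243.37,228,1.5)): print(rows(c,g))
E
```

```text
(array([ 459.6255537, -332.0403665,  158.836799 ]), array([-3.14095654e+00, -8.25040687e-04,  1.65773848e+00]), array([-0.88674462,  0.19606008, -3.67563764]), 0.12343984894920544, 20.075)
([-0.0, 0.0, -175.5], -0.0)
([566.1, 133.5, -175.5], 0.1578)
([566.1, 133.5, -68.5], 0.1578)
```

Emit:
play_rows(
  targets=[
    {"linear": [0, 0, -15], "turn": 0},
    {"linear": [0, 0, -45], "turn": 0},
    {"linear": [0, 0, -90], "turn": 0},
    {"linear": [0, 0, -135], "turn": 0},
    {"linear": [0, 0, -165], "turn": 0},
    {"linear": [10, 2, -175.5], "turn": 0},
    {"linear": [35, 8, -175.5], "turn": 0.01},
    {"linear": [75, 18, -175.5], "turn": 0.02},
    {"linear": [120, 28, -175.5], "turn": 0.03},
    {"linear": [165, 39, -175.5], "turn": 0.045},
    {"linear": [210, 50, -175.5], "turn": 0.06},
    {"linear": [255, 60, -175.5], "turn": 0.07},
    {"linear": [300, 71, -175.5], "turn": 0.085},
    {"linear": [345, 81, -175.5], "turn": 0.1},
    {"linear": [390, 92, -175.5], "turn": 0.11},
    {"linear": [435, 103, -175.5], "turn": 0.12},
    {"linear": [480, 113, -175.5], "turn": 0.135},
    {"linear": [520, 123, -175.5], "turn": 0.145},
    {"linear": [550, 130, -175.5], "turn": 0.155},
    {"linear": [566.1, 133.5, -175.5], "turn": 0.158},
  ],
)

```text
t: 22.58
eef_pos: [542.9, 244.9, 334.0]
tcp_rot: [-3.14, 0.001, 1.501]
ft_force: [0.8, -1.0, -3.4]
opening: 0.134
```

```bash
sed -i 's/((0,0,-50),0)\]/((0,0,-50),0),((566.1,133.5,-175.5),.158)]/' h.py && python3 - <<'E'
from h import *
print(pose(),cmd())
E
```

```text
(array([542.91956892, 244.93317427, 333.98985571]), array([-3.13987693e+00,  5.55020314e-04,  1.50117254e+00]), array([ 0.77746789, -1.00143866, -3.35799031]), 0.13361649229439343, 22.575) (np.float64(543.6118274249459), np.float64(243.37621235064353), np.float64(334.96099999999996), 1.49985)
```

Now descend to hover above the rods (pins clear), settle and look.

Emit:
play_rows(
  targets=[
    {"linear": [0, 0, 20], "turn": 0},
    {"linear": [0, 0, 50], "turn": 0},
    {"linear": [0, 0, 80], "turn": 0},
    {"linear": [0, 0, 98], "turn": 0},
    {"linear": [0, 0, 107], "turn": 0},
    {"linear": [0, 0, 107], "turn": 0},
    {"linear": [0, 0, 107], "turn": 0},
    {"linear": [0, 0, 107], "turn": 0},
  ],
)

```text
t: 23.58
eef_pos: [543.7, 243.4, 228.7]
tcp_rot: [3.14, -0.001, 1.5]
ft_force: [-0.4, 0.4, -2.6]
opening: 0.129
```

```bash
sed -i 's/,.158)\]/,.158),((0,0,107),0)]/' h.py && cat > pv.py <<'E'
from h import *
def look(fn):
    print(pose(),[round(float(a),3) for a in cmd()]); snap('wrist',fn); p,r=pose()[:2]
    z=load(fn);im=z['im'][:,:,::-1]; R=Ro.from_euler('xyz',r).as_matrix()
    x0,y0,k=190,85,4.2
    up=cv2.resize(im[85:225,190:340],None,fx=k,fy=k,interpolation=cv2.INTER_CUBIC); t=np.linspace(0,2*np.pi,80)
    def w(X,col): cv2.polylines(up,[((wproj(z,X)-[x0,y0]+.5)*k).astype(int)],True,col,1)
    for zt in (86,94): w(np.stack([52+9.5*np.cos(t),9.5*np.sin(t),0*t+zt],-1)@R.T+p,(0,255,0))
    for h,rr in ((95,5.5),(93,7.5)): w(np.stack([547.3+rr*np.cos(t),295.25+rr*np.sin(t),0*t+h],-1),(0,0,255))
    cv2.imwrite(f'pics/{fn}a.png',up)
E
python3 -c "
from pv import *
look('w15')"
```

```text
(array([543.74010584, 243.41101855, 228.66711773]), array([ 3.14049659e+00, -5.05986035e-04,  1.49982483e+00]), array([-0.41619267,  0.42405975, -2.64711878]), 0.12889432921554864, 23.575) [543.612, 243.376, 227.961, 1.5]
```

View pics/w15a.png

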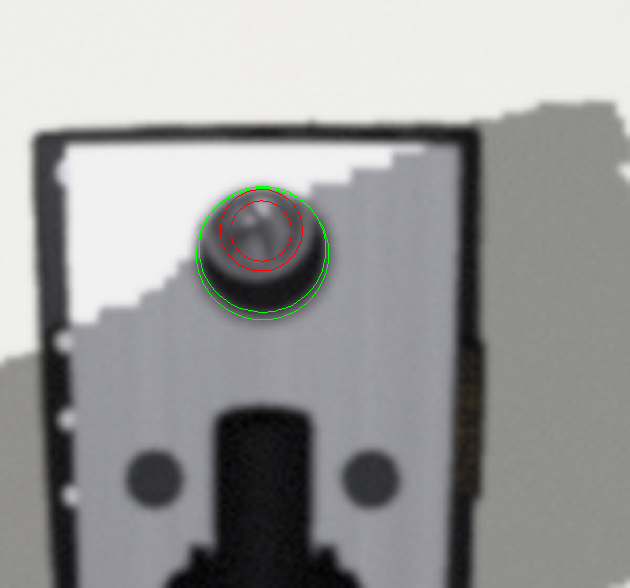

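The rod end shows through the bore where predicted. Going down close to the rod ends.

Emit:
play_rows(
  targets=[
    {"linear": [0, 0, 10], "turn": 0},
    {"linear": [0, 0, 22], "turn": 0},
    {"linear": [0, 0, 32], "turn": 0},
    {"linear": [0, 0, 36], "turn": 0},
    {"linear": [0, 0, 36], "turn": 0},
    {"linear": [0, 0, 36], "turn": 0},
  ],
)

```text
t: 24.38
eef_pos: [543.7, 243.4, 192.2]
tcp_rot: [3.141, -0.0, 1.5]
ft_force: [-0.2, -0.8, -2.8]
opening: 0.127
```

```bash
sed -i 's/((0,0,107),0)\]/((0,0,107),0),((0,0,36),0)]/' h.py && python3 -c "
from pv import *
look('w16'); print(pose())"
```

```text
(array([543.73984311, 243.41332462, 192.22088088]), array([ 3.14110735e+00, -2.58233894e-04,  1.49981562e+00]), array([-0.15312547, -0.83900903, -2.76949735]), 0.12664946666170876, 24.375) [543.612, 243.376, 191.961, 1.5]
(array([543.7418077 , 243.40149053, 192.2840296 ]), array([ 3.14095985e+00, -3.37592767e-04,  1.49975383e+00]), array([ 0.39055677, -0.18077685, -3.33422474]), 0.13092480724859504, 24.425)
```

View pics/w16a.png

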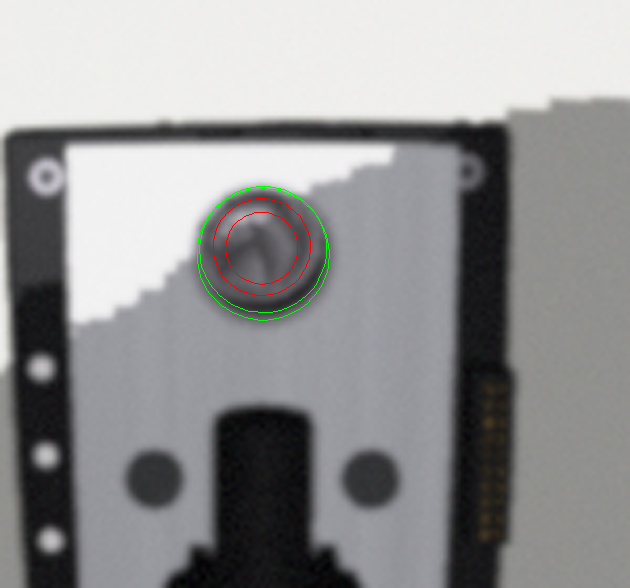

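Rod and bore are concentric. Lowering slowly onto the rods.

Emit:
play_rows(
  targets=[
    {"linear": [0, 0, 1], "turn": 0},
    {"linear": [0, 0, 2.5], "turn": 0},
    {"linear": [0, 0, 4], "turn": 0},
    {"linear": [0, 0, 6], "turn": 0},
    {"linear": [0, 0, 8], "turn": 0},
    {"linear": [0, 0, 10], "turn": 0},
    {"linear": [0, 0, 10], "turn": 0},
  ],
)

```text
t: 25.3
eef_pos: [543.6, 243.3, 181.8]
tcp_rot: [-3.141, 0.0, 1.5]
ft_force: [0.2, -0.5, -2.8]
opening: 0.13
```

```bash
sed -i 's/((0,0,36),0)\]/((0,0,36),0),((0,0,10),0)]/' h.py && python3 -c "
from pv import *
look('w17'); s=env.state();print(s['ft_force'],s['moment'],s['eef_pos'])"
```

```text
(array([543.5617999 , 243.34002027, 181.75772955]), array([-3.14133127e+00,  4.12167932e-05,  1.49977135e+00]), array([ 0.22970307, -0.45656123, -2.79948512]), 0.1299801025134118, 25.3) [543.612, 243.376, 181.961, 1.5]
[ 0.64083546  0.3821331  -3.53667877] [-0.11051085  0.07495988  0.05572167] [543.59357791 243.37825457 181.85621726]
```

View pics/w17a.png

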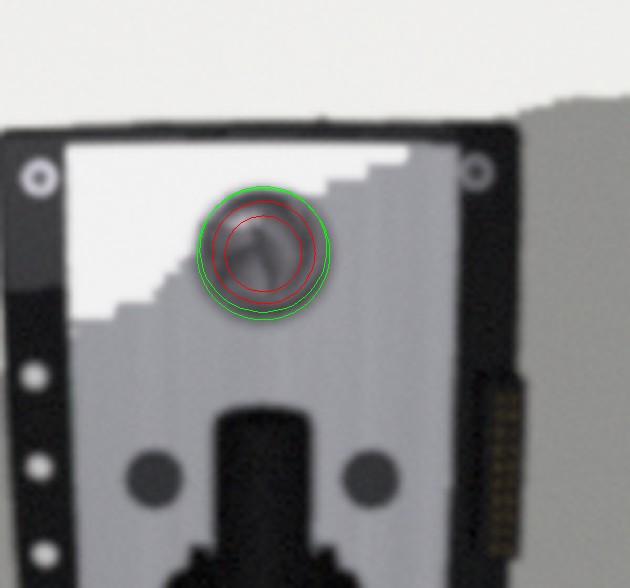

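The rods have entered with no side or vertical load. Continuing.

Emit:
play_rows(
  targets=[
    {"linear": [0, 0, 3], "turn": 0},
    {"linear": [0, 0, 6], "turn": 0},
    {"linear": [0, 0, 9], "turn": 0},
    {"linear": [0, 0, 12], "turn": 0},
    {"linear": [0, 0, 15], "turn": 0},
    {"linear": [0, 0, 17], "turn": 0},
    {"linear": [0, 0, 17], "turn": 0},
  ],
)

```text
t: 26.22
eef_pos: [543.6, 243.4, 164.8]
tcp_rot: [-3.141, 0.0, 1.5]
ft_force: [-1.1, -0.6, -4.4]
opening: 0.126
```

Emit:
play_rows(
  targets=[
    {"linear": [0, 0, 1], "turn": 0},
    {"linear": [0, 0, 2], "turn": 0},
    {"linear": [0, 0, 3], "turn": 0},
    {"linear": [0, 0, 4], "turn": 0},
    {"linear": [0, 0, 5], "turn": 0},
    {"linear": [0, 0, 5], "turn": 0},
    {"linear": [0, 0, 5], "turn": 0},
  ],
)

```text
t: 27.1
eef_pos: [543.6, 243.4, 160.0]
tcp_rot: [3.141, -0.0, 1.5]
ft_force: [0.0, 0.6, -1.2]
opening: 0.126
```

```bash
sed -i 's/((0,0,10),0)\]/((0,0,10),0),((0,0,17),0),((0,0,5),0)]/' h.py && python3 -c "
from pv import *
look('w18'); s=env.state();print(s['ft_force'],s['moment'],s['eef_pos'])"
```

```text
(array([543.64877662, 243.37336104, 160.04645077]), array([ 3.14139359e+00, -1.57623576e-04,  1.49977949e+00]), array([ 0.04504251,  0.55659556, -1.1522717 ]), 0.12576430629382782, 27.1) [543.612, 243.376, 159.961, 1.5]
[ 0.11065497  0.70121985 -1.84285403] [-0.15616142  0.01994981  0.01526923] [543.61444123 243.39014995 160.02355361]
```

View pics/w18a.png

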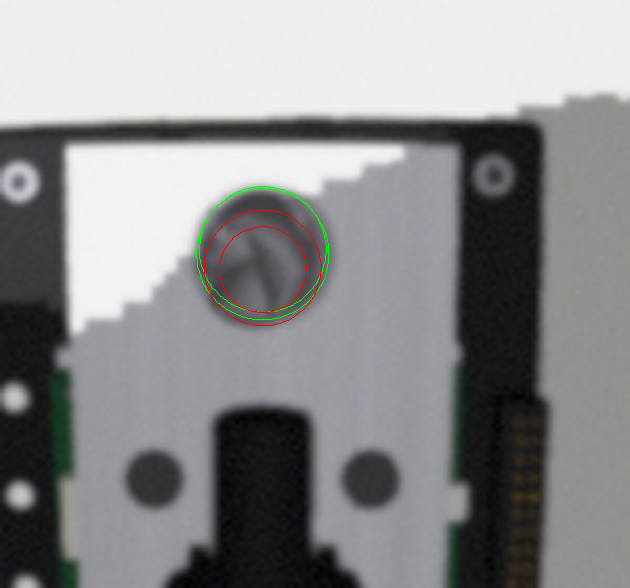

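Emit:
play_rows(
  targets=[
    {"linear": [0, 0, 0.7], "turn": 0},
    {"linear": [0, 0, 1.4], "turn": 0},
    {"linear": [0, 0, 1.4], "turn": 0},
    {"linear": [0, 0, 1.4], "turn": 0},
  ],
)

```text
t: 27.65
eef_pos: [543.6, 243.4, 158.6]
tcp_rot: [3.141, -0.0, 1.5]
ft_force: [-0.4, 0.1, -1.2]
opening: 0.131
```

Emit:
play_rows(
  hand=40,
  targets=[
    {"linear": [0, 0, 0], "turn": 0},
    {"linear": [0, 0, 0], "turn": 0},
    {"linear": [0, 0, 0], "turn": 0},
    {"linear": [0, 0, 0], "turn": 0},
    {"linear": [0, 0, 0], "turn": 0},
    {"linear": [0, 0, 0], "turn": 0},
  ],
)

```text
t: 28.4
eef_pos: [543.6, 243.4, 158.6]
tcp_rot: [3.142, -0.0, 1.5]
ft_force: [-0.3, 0.3, -0.6]
opening: 0.418
```

```bash
sed -i 's/((0,0,5),0)\]/((0,0,5),0),((0,0,1.4),0)]/' h.py && python3 -c "
from pv import *
look('w19'); s=env.state();print(s['ft_force'],s['moment'],s['eef_pos'])"
```

```text
(array([543.61883691, 243.38784959, 158.55258111]), array([ 3.14152721e+00, -1.15513375e-04,  1.49981093e+00]), array([-0.32675029,  0.34497471, -0.56926017]), 0.4183359482079925, 28.4) [543.612, 243.376, 158.561, 1.5]
[ 0.42458456 -0.65920753  0.74165283] [-0.09660951  0.05193041  0.01198529] [543.58816505 243.38356006 158.53443982]
```

View pics/w19.png

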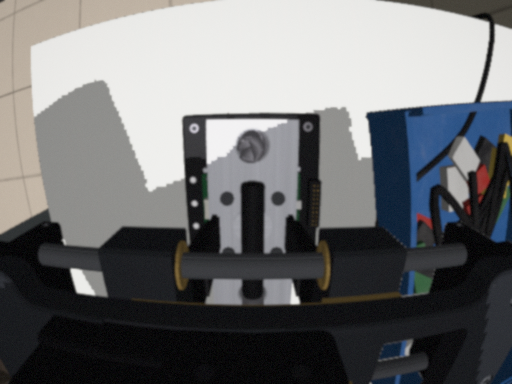

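The fingers are open and clear of the bar at (252,215). Rising straight up, then backing off to look.

Emit:
play_rows(
  targets=[
    {"linear": [0, 0, -5], "turn": 0},
    {"linear": [0, 0, -20], "turn": 0},
    {"linear": [0, 0, -50], "turn": 0},
    {"linear": [0, 0, -90], "turn": 0},
    {"linear": [-20, 0, -120], "turn": 0},
    {"linear": [-65, 0, -140], "turn": 0},
    {"linear": [-70, 0, -140], "turn": 0},
    {"linear": [-70, 0, -140], "turn": 0},
    {"linear": [-70, 0, -140], "turn": 0},
  ],
)

```text
t: 29.58
eef_pos: [538.5, 174.2, 298.2]
tcp_rot: [-3.141, -0.0, 1.5]
ft_force: [-0.3, 0.6, -0.2]
opening: 0.416
```

```bash
sed -i 's/((0,0,1.4),0)\]/((0,0,1.4),0),((-70,0,-140),0)]/' h.py && python3 - <<'E'
from h import *
print(pose(),cmd()); snap('wrist','w20'); snap('side','s20'); print(pose())
z=load('w20');im=z['im'][:,:,::-1]; P=wcloud(z)
c=np.array([543.62,243.37]);yaw=-.071; R=np.array([[np.cos(yaw),-np.sin(yaw)],[np.sin(yaw),np.cos(yaw)]])
L=P.copy();L[...,:2]=(P[...,:2]-c)@R
m=(abs(L[...,2]-73)<8)&(abs(L[...,0])<26)&(abs(L[...,1])<66); q=L[m]
A=np.c_[q[:,:2],np.ones(len(q))]
for _ in range(4):
    s,*_r=np.linalg.lstsq(A,q[:,2],rcond=None); k=abs(A@s-q[:,2])<2.5; A=A[k];q=q[k]
print('slab top plane',s,len(q),'tilt deg',np.degrees(np.hypot(*s[:2])))
x0,y0,k=190,60,3.6
up=cv2.resize(im[60:215,190:345],None,fx=k,fy=k,interpolation=cv2.INTER_CUBIC); t=np.linspace(0,2*np.pi,60)
def pl(Q,h,col):
    X=np.concatenate([np.array(Q)@R.T+c,np.full((len(Q),1),h)],1); cv2.polylines(up,[((wproj(z,X)-[x0,y0]+.5)*k).astype(int)],True,col,1)
zt=s[2]
pl([(28,68),(28,-68),(-28,-68),(-28,68)],zt,(0,0,255))
for sg in (52,-52): pl(np.stack([9.5*np.cos(t),sg+9.5*np.sin(t)],-1),zt,(0,255,0));pl(np.stack([7.5*np.cos(t),sg+7.5*np.sin(t)],-1),94,(255,255,0))
pl([(6.5,35),(6.5,-35),(-6.5,-35),(-6.5,35)],zt+27,(0,255,255))
cv2.imwrite('pics/w20a.png',up)
sd=load('s20')['im'][:,:,::-1]; cv2.imwrite('pics/s20a.png',cv2.resize(sd[120:220,190:300],None,fx=5.5,fy=5.5,interpolation=cv2.INTER_CUBIC))
E
```

```text
(array([538.52514765, 174.23344663, 298.16334434]), array([-3.14092267e+00, -4.29988334e-05,  1.50038445e+00]), array([-0.29056663,  0.58930583, -0.19168405]), 0.41636989470628655, 29.575) (np.float64(538.6497496665921), np.float64(173.55230681450175), np.float64(298.5609999999999), 1.49985)
(array([538.52514984, 174.28891783, 298.01317252]), array([-3.14065785e+00,  9.63828942e-05,  1.50071255e+00]), array([0.21424997, 0.32086564, 0.25015046]), 0.420869290104177, 29.675)
slab top plane [-2.21831078e-03  3.72900843e-04  7.17793653e+01] 4283 tilt deg 0.12888313079617966
```

View pics/w20a.png

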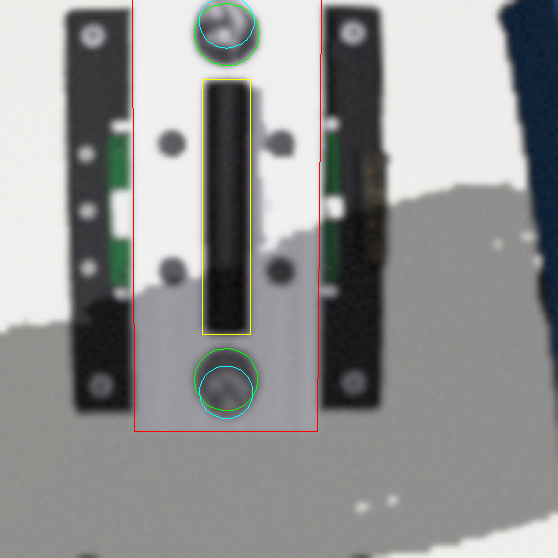

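View pics/s20a.png

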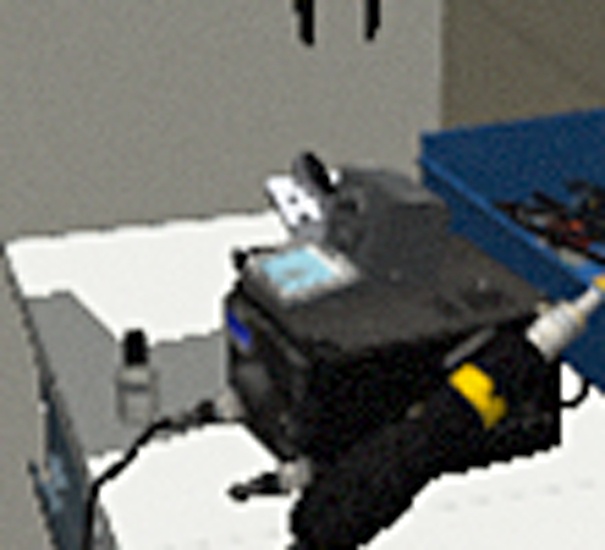

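The plate is level (0.13°), with its underside about 49 mm above the base plate, centred with both rods through the bores. The bottle is untouched and the robot is clear. Handing in.

```bash
python3 -c "
from h import *
print(env.job_done()); print(env.state()['t'])"
```

```text
the job is handed in; nothing more can be done
None
the job is handed in; nothing more can be done
```

The jig is reassembled and the job is handed in, at about 30 s of the 69 s allowed. No verdict comes back.

**Spring:** I found the turned-in wire end and the post's groove (at about 206°) in wrist images and aligned them before lowering, so it needed no twist search. The spring slid in with no push I could tell from the sensor noise (about ±1 N). I took it down to the foot and released it, and a picture afterwards showed it matching the expected outline on the post.

**Plate:** I gripped it by its bar, carried it over the solder station, lowered it over both posts and released it.

**Last checks:**

| Check | Result |
|---|---|
| Plate tilt | 0.13° |
| Underside above the base plate | about 49 mm (allowed 40 to 56) |
| Position and turn | slab and bores match the expected outline, with both rods through the bores |
| Gripper | open and well clear |
| Flux bottle | still standing where it was |

- **Spring after the plate went on:** with the plate covering it I could not see the foot again. That part rests on the earlier picture and the plate being level.
- **Loupe and tweezers:** I did not look at them again at the end, but the arm never worked near them.

No check failed. My readings of the groove angle differed by up to about 10°, and I used the middle value.

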